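# Fetch a resin specimen with the hook tool and tap it onto the viewing cross

### The arm

A 6-joint arm with a two-finger parallel gripper is mounted at the origin on the work surface. World frame = base frame: x ahead of the robot, y to its left, z up, the work surface at z = 0. Lengths are in mm, angles in degrees, forces in N, time in s.
With the tool pointing down it reaches from about 350 to 850 mm from the base axis. Payload 8.1 kg.
Tool frame: the origin (TCP) lies midway between the tips of the shut fingers; the grasp point (between the pads) lies 19 mm behind it (hold_point_z is the distance from the TCP to the grasp point, in mm); z points along the fingers, y is the direction in which the jaws open and shut (so a half turn about z gives the same grasp; the last joint's range is limited). The gripper opens to 85 mm and grips with 20 to 120 N. Pads are 22 mm wide; open, the fingers measure 114 mm over their backs; the gripper's body (76 mm by 85 mm) begins 54 mm behind the grasp point. The pads swing forward as they close: fully open they stand 13 mm farther back than shut.
Start: joints at [-79.263, 7.471, 85.268, -0, 87.261, -4.893], TCP at [161.678, -577.811, 231.292] pointing down, gripper open.
Joint ranges: [-169.43, 169.43], [-51.17, 129.36], [1.28, 143.12], [-76.62, 256.62], [0, 156.53], [-152.29, 152.29]. Speed limits (degrees/s): [136.94, 136.94, 159.86, 180, 180, 180].

### API

Orientations are given as [roll, pitch, yaw] about the fixed x, y, z axes, in that order (R = Rz(yaw) Ry(pitch) Rx(roll)).
In Python, from bench import sense, snapshot, camera_params, hand_in, hold_point_z gives the robot as it stands.
- The arm moves only by the tool servo_tool, never from a script. Its argument "motion" is a list of rows, each a list of 7 numbers: the finger opening in mm, from 0 to 85.4, then the shift along the tool's x, y, z in mm, then the turn, a rotation vector about the tool's x, y, z in rad. A call has 1 to 10 rows; each row shifts and turns the pose as measured when the row begins, along the tool's axes as they then stand; what a row does not reach is not made up. A row lasts 1/10 s, in which the tool goes at most 50 mm and 8.59 degrees, less where a joint would pass 70% of its speed; a pose out of reach is approached as far as the arm can. A call with a gripper value outside its range is refused whole. The fingers move at their own pace and stop on an object; "force" is the grip in N (left out, the last holds). Time passes only in rows, so rows that do not move let the fingers close. It gives the time, the measured TCP pose, the force and the opening at its end, in the units of the state.
- sense(): the state, without advancing time (a new reading comes with each control period).
- snapshot(name): name is "scene" or "top" or "wrist"; returns the picture (384x512x3 uint8, blue, green, red); there is no depth.
- camera_params(name): a dict with "fx", "fy", "cx", "cy" (pixels), "R" (3x3) and "t" (3): a world point X has camera coordinates R X + t; the wrist camera has in their place "tool_from_camera" (4x4, takes a point from camera to tool coordinates, whose origin is the TCP and whose axes are the flange's). Camera axes: x right, y down, z forward; pixel columns grow to the right and rows downward; lengths in mm; the calibration is good to about 2 mm. A picture is of the moment at which its call begins: read the wrist's pose just before it. camera_params takes no time and is no camera call.
- hand_in(): hands the job in, once; it reports no verdict.
The state is a dict: "time": time; "joint_pos": joint angles; "qd": joint speeds; "joint_efforts": joint torques, N m; "tool_pos": TCP position; "tcp_rot": TCP orientation; "ft_force": force on the tool from outside, world axes, zero at the start; "wrist_torque": the same for the moment, N m; "finger_gap": finger opening in mm.
Only numpy, scipy, OpenCV 4.12 (cv2) and the standard library are available. Lean on these libraries where they do the work, as an engineer would, in place of code of your own. Each camera call takes 0.05 s, during which the arm holds its last target. There are 200 camera calls.

### The job

With the hook end of the hand tool, gently draw the orange specimen block by its wire loop out of the clear cabinet onto the viewing stage, level with the cross-line that runs past the cabinet's mouth, then stand the tool down on the bench. Take the tool again by its yellow grip and tap the block sideways with the white nylon head: first from the side of the bay it came out of until its centre is about a centimetre past the other red line, then back from the opposite side, until the block sits square and centred on the red cross. Finally stand the tool back on the bench on its feet; keep the gripper off the block, and leave the green block and the glassware where they are.

Things in the scene. Friction and masses are not known exactly. Their poses are not given: they have to be found in the camera images.
- stage: Fixed flat black viewing stage on the bench, white field, thin red lines crossing: 270 (x) x 295 (y) x 20 mm thick, spanning x -135..135, y -100..195 mm. Origin at bench level under the red cross; top at z = 20 mm. +x points roughly away from the robot, +y along the stage to the clear cabinet (roughly the robot's left). The red lines run along x and y.
- mark (a point): Middle of the red cross, on the stage's top face; axes as the stage's.
- cabinet_mouth (a point): Floor middle of the open front (facing -y) of the clear cabinet fixed on the stage, 60 mm from the cross; axes as the stage's. Two bays 74 mm wide, 130 deep, 150 high; walls 6 mm at x = -80, 0, 80; bay middles x = -40 (near), +40 (far); 5 mm roof over the front 22 and rear 16 mm, open between. Their floor is the stage top, no step: blocks slide out.
- amber_block: Loose orange resin block with dark beetles, 64 x 64 x 14 mm, 60 to 120 g, flat in either bay at the start, axes within 4 degrees of the stage's; slides with dry friction about 0.6. Origin: centre of its underside. A 5 mm steel wire loop stands at its front, y = -20 mm: posts at x = -15 and +15, crossbar along x, 19 mm free below it.
- amber_block_bar (a point): Middle of the orange block's loop crossbar (axis), at block x = 0, y = -20 mm, 36 mm above its underside. A prong lowered on its cabinet (+y) side, down to just above the block's top, draws the block towards -y.
- green_block: Green resin block with white shells, same size and loop, in the other bay; it must stay there. Origin: centre of its underside.
- tool: Loose double-ended hand tool, 140 g, on its two feet (head and prong) on the bench. Origin: at foot level below the shaft's middle; x along the shaft to the hook end, z up. Aluminium shaft 12 mm wide, 14 high, axis 60 mm above the feet, x = -108..122 mm; 53 mm free under it. It carries the grips, nylon head and prong. Balances at about x = -22 mm.
- tool_blue (a point): Middle of the blue grip (tool x = -45, 60 mm above foot level): a sleeve 60 mm long, 14 wide, 16 high, to pinch from above. Axes as the tool's.
- tool_yellow (a point): Middle of the yellow grip in the hook half (tool x = +55, 60 mm above foot level): a sleeve 60 mm long, 14 wide, 16 high, to pinch from above. Axes as the tool's.
- tool_head (a point): Centre of the white nylon tapping head, 36 (x) x 40 (y) x 30 mm high, at tool x = -102, from foot level up to 30 mm; a 12 mm square post joins it to the shaft. Axes as the tool's.
- tool_hook (a point): Lower end of the hook: a straight steel prong, 8 mm in diameter, hanging from the shaft down to foot level at tool x = +116.
- bottle: Bystander: amber bottle, 44 mm across, 85 mm high. Origin: centre of its underside.
- dish: Bystander: closed glass dish, 94 mm across, 22 mm high. Origin: centre of its underside.
- jar: Bystander: glass jar with blue cap, 56 mm across, 60 mm high. Origin: centre of its underside.
Not all that is in view belongs to the job. Of the things that look like the tool, the larger one is meant.

How it is judged (in metres and radians):
On the way, in this order (a step that is already met when the one before it is completed fails the run):
1. the orange block is drawn clear of the cabinet by the hook prong (y of amber_block in the frame of stage below 0.028 m and contact force between tool_c5 and amber_block above 0.05 N).
2. the tool is stood down on the bench and let go (height (world z) of tool below 0.008 m and angle between tool's own z axis and vertical below 0.1 rad and linear speed of tool below 0.02 m/s and contact force between the fingers and tool below 0.05 N), for 0.15 s.
3. held by its yellow grip, the nylon head has pushed the orange block, from the side of its bay, at least 5 mm past the cross-line (contact force between tool_c0 and amber_block above 0.05 N and x of the grasp point in the frame of tool above 0.02 m and ((x of green_block in the frame of stage above 0 m and x of amber_block in the frame of stage above 0.005 m and x of tool_head in the frame of amber_block below -0.03 m) or (x of green_block in the frame of stage below 0 m and x of amber_block in the frame of stage below -0.005 m and x of tool_head in the frame of amber_block above 0.03 m))).
4. held by its yellow grip, the nylon head taps it back from the opposite side (contact force between tool_c0 and amber_block above 0.05 N and x of the grasp point in the frame of tool above 0.02 m and ((x of green_block in the frame of stage above 0 m and x of tool_head in the frame of amber_block above 0.03 m) or (x of green_block in the frame of stage below 0 m and x of tool_head in the frame of amber_block below -0.03 m))).
At the end, for the whole second after the job is handed in: The orange block lies flat and at rest on the stage, its centre within 5 mm of the red cross and its sides within 7 degrees of the red lines; the tool stands on its feet on the bench, released and at rest (all of step 2 and horizontal distance between amber_block and mark below 0.005 m and angle between the x axis of amber_block and the x axis of stage, either way round below 0.12 rad and angle between amber_block's own z axis and vertical below 0.05 rad and z of amber_block in the frame of stage below 0.024 m and linear speed of amber_block below 0.01 m/s); the robot touches nothing.
It fails at once if the gripper or arm touches the orange block (contact force between any of the fingers, the arm and amber_block above 0.3 N).
It fails at once if the orange block is knocked (faster than 0.5 m/s) or tipped (linear speed of amber_block above 0.5 m/s or angle between amber_block's own z axis and vertical above 0.4 rad).
It fails at once if the green block or a bystander is shifted by more than 15 mm (distance of any of green_block, bottle, dish, jar from where it was at the start of the episode above 0.015 m).
It also fails if it takes over 72 s, if anything falls off the work surface, if the arm or the gripper's body presses on something with over 40 N, if the wrist force passes 120 N, or if a joint passes its speed limit or range.

## Working session

There is one attempt and no reset: what is moved stays moved. The work goes in short steps, Python scripts to look and compute and a tool call to move; the robot and the scene stay as the last step left them, time stands still between calls to the robot, and variables do not carry over. Pictures are saved under pics/ and viewed, about 8 in all and at most 12, crops included, and the job is handed in when it is done.

Besides the shell and the picture viewer there is one more tool, called as name(argument=value, ...), one argument or row to a line, values as JSON. servo_tool: Moves the arm, as the interface text tells. Its arguments: {"type":"object","properties":{"motion":{"type":"array"},"force":{"type":"number"}},"required":["motion"]}

```bash
mkdir -p pics; ls; python3 - <<'E'
from bench import *
import cv2
s=sense();print(s)
for n in("scene","top"):
    im=snapshot(n);cv2.imwrite(f"pics/{n}0.png",im);print(n,camera_params(n))
print(camera_params("wrist"),hold_point_z)
a=cv2.imread("pics/scene0.png");b=cv2.imread("pics/top0.png")
E
```

```text
pics
{'time': 0.0, 'joint_pos': array([-7.92641018e+01,  7.51467225e+00,  8.53290819e+01, -7.55677952e-04,
        8.72612459e+01, -4.89373414e+00]), 'qd': array([ 0.09271333, -0.05142144, -0.0470049 , -0.04437132, -0.01535045,
        0.01669637]), 'joint_efforts': array([ 1.69325140e-03, -5.69399786e+01, -5.00549161e+01, -1.52572943e-04,
        1.49375416e-02,  3.45330454e-05]), 'tool_pos': array([ 161.55890052, -577.27366394,  230.25086362]), 'tcp_rot': array([-1.79895318e+02, -8.20533639e-03,  1.56296617e+01]), 'ft_force': array([-0.57548008, -0.14752073,  0.42610082]), 'wrist_torque': array([-0.02737477, -0.03157956,  0.0025139 ]), 'finger_gap': 85.57452999786334}
scene {'fx': 354.0553653780849, 'fy': 354.0553653780849, 'cx': 253.57874689280078, 'cy': 190.55893896477312, 'R': array([[-1.57804095e-01,  9.87469979e-01,  9.52476748e-04],
       [ 7.07785935e-01,  1.13781271e-01, -6.97203624e-01],
       [-6.88576022e-01, -1.09347437e-01, -7.16872513e-01]]), 't': array([ 117.70777649, -386.12605149, 1399.5582038 ])}
top {'fx': 425.7687245553113, 'fy': 425.7687245553113, 'cx': 257.51618682035655, 'cy': 188.85384146153476, 'R': array([[-0.02634036, -0.9995532 , -0.01412751],
       [-0.99693271,  0.02730794, -0.07334474],
       [ 0.07369776,  0.01215225, -0.99720658]]), 't': array([ -26.98375325,  602.59367247, 1173.11605845])}
{'fx': 293.0656451490105, 'fy': 293.0656451490105, 'cx': 255.84737950692733, 'cy': 187.7773735015551, 'tool_from_camera': array([[-4.08795359e-05, -9.55483503e-01, -2.95044528e-01,
         7.44412161e+01],
       [ 9.99999805e-01,  1.44849557e-04, -6.07640112e-04,
        -1.28663624e-01],
       [ 6.23327172e-04, -2.95044495e-01,  9.55483311e-01,
        -1.44383440e+02],
       [ 0.00000000e+00,  0.00000000e+00,  0.00000000e+00,
         1.00000000e+00]])} 18.700000000000003
```

View pics/top0.png

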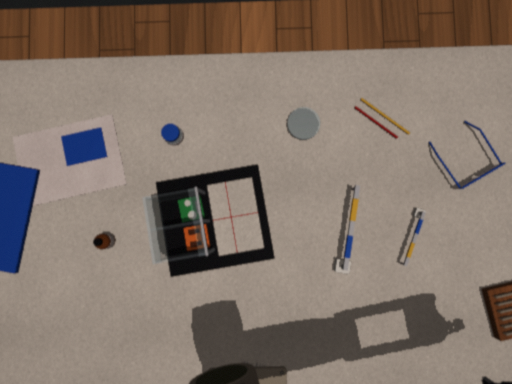

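View pics/scene0.png

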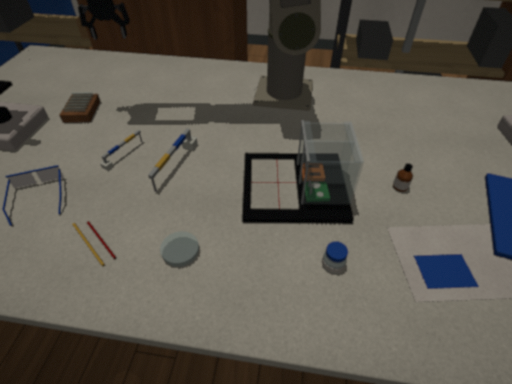

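The top view shows the larger tool at (348,230): white head at (343,266), blue grip (348,247), yellow (353,210), hook (352,186). Lookalikes are the small tool at (412,236), the pencils at (380,118) and the glasses at (465,160). The orange block sits in the near bay at (196,237), green in the far bay at (190,209). I choose the larger one and check it in a close crop.

```bash
python3 - <<'E'
import cv2,numpy as np
b=cv2.imread("pics/top0.png")
A=cv2.resize(b[155:285,145:280],None,fx=4,fy=4,interpolation=cv2.INTER_CUBIC) #540x520
B=cv2.resize(b[175:279,325:375],None,fx=5,fy=5,interpolation=cv2.INTER_CUBIC) #250x520
cv2.imwrite("pics/c1.png",np.hstack([A,B]))
E
```

```text
(no output)
```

View pics/c1.png

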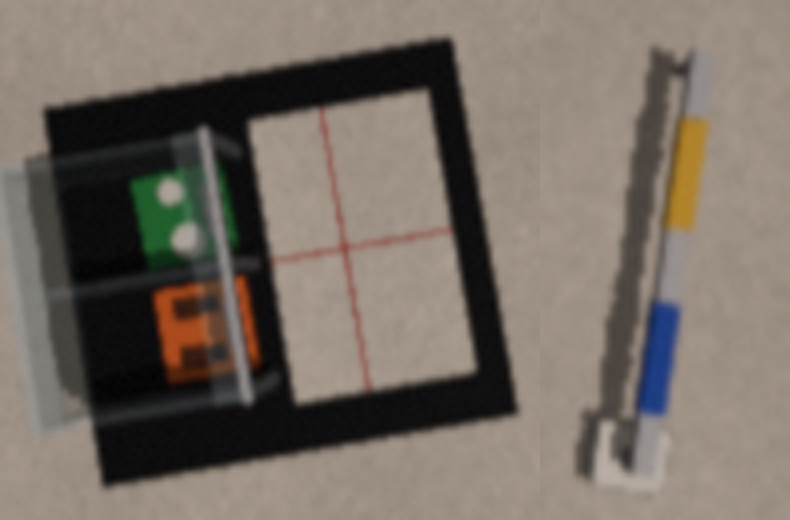

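```bash
cat > h.py <<'E'
import numpy as np, cv2
from bench import *
from scipy.optimize import least_squares
from scipy.spatial.transform import Rotation as Ro
def cam(n):
    c=camera_params(n)
    if n=="wrist":
        s=sense();T=np.eye(4);T[:3,:3]=Ro.from_euler('xyz',s['tcp_rot'],degrees=True).as_matrix();T[:3,3]=s['tool_pos']
        M=np.linalg.inv(T@c['tool_from_camera']);c['R']=M[:3,:3];c['t']=M[:3,3]
    return c
def ray(c,uv,z):
    uv=np.atleast_2d(uv).astype(float);d=np.c_[(uv[:,0]-c['cx'])/c['fx'],(uv[:,1]-c['cy'])/c['fy'],np.ones(len(uv))]@c['R']
    o=-c['R'].T@c['t'];return o+d*((z-o[2])/d[:,2])[:,None]
def proj(c,X):
    p=np.atleast_2d(X)@c['R'].T+c['t'];return np.c_[p[:,0]/p[:,2]*c['fx']+c['cx'],p[:,1]/p[:,2]*c['fy']+c['cy']]
def blob(im,lo,hi,box):
    m=cv2.inRange(cv2.cvtColor(im,cv2.COLOR_BGR2HSV),lo,hi);k=np.zeros_like(m);x0,y0,x1,y1=box;k[y0:y1,x0:x1]=m[y0:y1,x0:x1]
    n,l,st,ce=cv2.connectedComponentsWithStats(k);i=1+np.argmax(st[1:,4]);return ce[i],(l==i).astype(np.uint8),st[i]
def p2(s,x,y): # stage -> world xy (mm)
    a=s[2];return np.array([s[0]+x*np.cos(a)-y*np.sin(a),s[1]+x*np.sin(a)+y*np.cos(a)])
E
python3 - <<'E'
from h import *
c=cam("top");im=cv2.imread("pics/top0.png")
q=np.array([[346,245],[45,107],[450,39],[516,411],[104,485]]);uv=np.c_[145+(q[:,0]+.5)/4-.5,155+(q[:,1]+.5)/4-.5]
W=ray(c,uv,20)[:,:2]
L=np.array([[0,0],[135,195],[135,-100],[-135,-100],[-135,195]])
f=lambda s:np.ravel([p2(s,*l)-w for l,w in zip(L,W)])
r=least_squares(f,[W[0,0],W[0,1],0.15]);print(r.x,np.degrees(r.x[2]),r.fun.reshape(-1,2).round(1))
np.save("stage.npy",r.x)
for n,lo,hi,box,z in[("yel",(15,120,80),(35,255,255),(335,180,370,240),68),("blue",(100,120,60),(130,255,255),(335,225,370,270),68),("orange",(5,150,90),(20,255,255),(170,200,230,260),34),("green",(45,100,50),(85,255,255),(170,180,230,230),34)]:
    ce,m,st=blob(im,lo,hi,box);w=ray(c,ce,z)[0,:2];a=r.x[2];d=w-r.x[:2]
    print(n,ce,st,w.round(1),'stage',(np.array([[np.cos(a),np.sin(a)],[-np.sin(a),np.cos(a)]])@d).round(1), cv2.minAreaRect(cv2.findNonZero(m)))
E
```

```text
[5.26707374e+02 3.31898894e+01 1.46246378e-01] 8.379300229580608 [[-1.3  0.4]
 [ 1.   2.5]
 [ 3.7 -2.2]
 [-2.1 -2.6]
 [-1.4  1.9]]
yel [353.6875    209.3359375] [350 199   9  22 128] [ 536.2 -300. ] stage [ -39.2 -331. ] ((353.6734313964844, 209.372802734375), (5.854201793670654, 21.516094207763672), 8.746162414550781)
blue [348.09433962 246.30188679] [345 236   7  22 106] [ 438.2 -280.9] stage [-133.3 -297.8] ((348.0899963378906, 246.36997985839844), (4.808326244354248, 21.354625701904297), 8.13010311126709)
orange [189.6  235.75] [184 226  14  22 180] [476.1 147.7] stage [-33.4 120.6] ((190.5675811767578, 236.4053955078125), (20.385473251342773, 12.165525436401367), 80.53767395019531)
green [184.00578035 207.76878613] [178 197  15  22 173] [553.7 162.1] stage [ 45.5 123.6] ((185.6351318359375, 207.81080627441406), (20.54987335205078, 13.809514999389648), 80.53767395019531)
```

```bash
cat >> h.py <<'E'
def go(x,y,z,yaw): # remaining shift in tool axes (turn first, then shift in the turned frame)
    s=sense();R=Ro.from_euler('xyz',s['tcp_rot'],degrees=True);G=Ro.from_euler('xyz',[180,0,yaw],degrees=True)
    d=np.array([x,y,z])-s['tool_pos'];rv=(R.inv()*G).as_rotvec()
    print('t',round(s['time'],2),'pos',s['tool_pos'].round(1),s['tcp_rot'].round(2),'F',s['ft_force'].round(1),'gap',round(s['finger_gap'],1),'j1,6',s['joint_pos'][[0,5]].round(0))
    print('turn rad',rv.round(3),'shift now-frame',R.inv().apply(d).round(1),'after turn',G.inv().apply(d).round(1))
E
```

servo_tool(
  motion=[
    [50,34.6,-21,9,0,0,0],
    [50,34.6,-21,9,0,0,0],
    [50,34.6,-21,9,0,0,0],
    [50,34.6,-21,9,0,0,0],
    [50,34.6,-21,9,0,0,0],
    [50,34.6,-21,9,0,0,0],
    [50,0,0,0,0,0,0.116],
    [50,0,0,0,0,0,0.116],
    [50,0,0,0,0,0,0.116],
    [50,0,0,0,0,0,0.116],
  ],
  force=90,
)

```text
time: 1.1
tool_pos: [331.6, -389.4, 168.5]
tcp_rot: [-179.5, 0.4, -11.8]
ft_force: [-0.2, -0.8, 0.2]
finger_gap: 50.0
```

```bash
python3 -c "
from h import *
go(438,-281,110,-11)"
```

```text
t 1.1 pos [ 331.6 -389.4  168.5] [-179.54    0.39  -11.82] F [-0.2 -0.8  0.2] gap 50.0 j1,6 [-55.  46.]
turn rad [-0.008  0.007 -0.014] shift now-frame [  82.4 -127.5   59. ] after turn [  83.8 -126.7   58.5]
```

servo_tool(
  motion=[
    [50,20,-32,12,0,0,0],
    [50,20,-32,12,0,0,0],
    [50,20,-32,12,0,0,0],
    [50,20,-30,12,0,0,-0.014],
    [50,0,0,0,-0.008,0.007,0],
    [50,0,0,0,0,0,0],
  ],
)

```text
time: 1.7
tool_pos: [437.6, -278.6, 117.3]
tcp_rot: [180.0, 0.1, -11.4]
ft_force: [-0.4, -0.9, -0.2]
finger_gap: 50.2
```

```bash
python3 - <<'E'
from h import *
c=cam("wrist");im=snapshot("wrist");cv2.imwrite("pics/w1.png",im)
P={}
for n,lo,hi in[("yel",(15,120,80),(35,255,255)),("blue",(100,120,50),(130,255,255))]:
    ce,m,st=blob(im,lo,hi,(0,0,512,384));P[n]=ray(c,ce,66)[0];print(n,ce,st,P[n].round(1))
go(P["blue"][0],P["blue"][1],41,-11)
d=P["yel"]-P["blue"];print(np.degrees(np.arctan2(d[1],d[0])),np.hypot(d[0],d[1]))
E
```

```text
yel [259.9095723  51.6712831] [ 248    0   24  106 2455] [ 536.  -301.2   66. ]
blue [261.46314416 206.71559035] [ 252  167   20   81 1533] [ 436.5 -282.7   66. ]
t 1.75 pos [ 437.4 -278.7  117.2] [-1.7997e+02  1.5000e-01 -1.1470e+01] F [ 0.6 -0.1  0. ] gap 50.2 j1,6 [-38.  63.]
turn rad [-0.001  0.003 -0.008] shift now-frame [ 0.1  4.1 76.2] after turn [-0.1  4.1 76.2]
-10.559832228161715 101.1702686912572
```

View pics/w1.png

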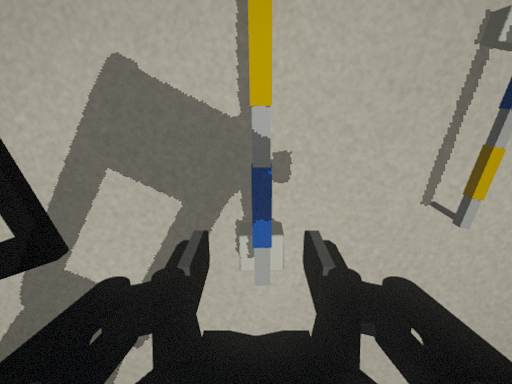

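Wrist view: blue grip at (261,207) between the jaws, yellow at (260,50), and the smaller look-alike at right (485,175). The larger tool is correct.

servo_tool(
  motion=[
    [50,-0.5,4,10,0,0,-0.012],
    [50,0,0,22,0,0,0],
    [50,0,0,22,0,0,0],
    [50,0,0,18,0,0,0],
    [50,0,0,4,0,0,0],
    [5,0,0,0,0,0,0],
    [5,0,0,0,0,0,0],
    [5,0,0,0,0,0,0],
    [5,0,0,0,0,0,0],
    [5,0,0,0,0,0,0],
  ],
  force=90,
)

```text
time: 2.75
tool_pos: [433.5, -292.0, 41.9]
tcp_rot: [179.8, -0.2, -11.1]
ft_force: [-0.1, -0.8, -1.2]
finger_gap: 12.7
```

```bash
python3 -c "
from h import *
go(436.5,-282.7,41,-11)"
```

```text
t 2.75 pos [ 433.5 -292.    41.9] [179.76  -0.19 -11.13] F [-0.1 -0.8 -1.2] gap 12.7 j1,6 [-40.  62.]
turn rad [ 0.004 -0.003 -0.002] shift now-frame [ 1.2 -9.7  0.8] after turn [ 1.2 -9.7  0.9]
```

servo_tool(
  motion=[
    [5,0,0,-5,0,0,0],
    [5,0,0,-20,0,0,0],
    [5,0,0,-25,0,0,0],
    [5,0,0,-30,0,0,0],
    [5,0,0,-30,0,0,0],
    [5,0,0,0,0,0,0],
  ],
)

```text
time: 3.35
tool_pos: [432.9, -290.4, 157.5]
tcp_rot: [179.8, -0.1, -11.0]
ft_force: [0.4, -0.7, 0.0]
finger_gap: 12.5
```

```bash
python3 - <<'E'
from h import *
go(436.5,-282.7,41,-11)
im=snapshot("wrist");b=snapshot("top")
cv2.imwrite("pics/w2.png",np.hstack([cv2.resize(im,(400,300)),cv2.resize(b[160:285,290:457],(400,300))]))
E
```

```text
t 3.35 pos [ 432.9 -290.4  157.5] [ 1.7978e+02 -1.4000e-01 -1.1050e+01] F [ 0.4 -0.7  0. ] gap 12.5 j1,6 [-39.  62.]
turn rad [ 0.004 -0.002 -0.001] shift now-frame [  1.7  -8.7 116.5] after turn [  2.   -8.3 116.5]
```

View pics/w2.png

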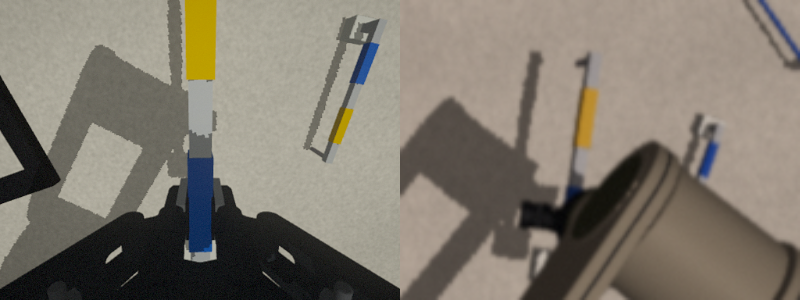

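The tool is held by the blue grip, aligned with the fingers: blue edge at wrist row ~201, yellow edge at row ~102. I compute where along the shaft it is held.

```bash
cat >> h.py <<'E'
def wtool(uv,ztool): # wrist pixel -> point in tool axes at tool z = ztool (negative = behind the tip)
    c=camera_params("wrist");uv=np.atleast_2d(uv).astype(float);M=c['tool_from_camera']
    d=np.c_[(uv[:,0]-c['cx'])/c['fx'],(uv[:,1]-c['cy'])/c['fy'],np.ones(len(uv))]@M[:3,:3].T
    return M[:3,3]+d*((ztool-M[2,3])/d[:,2])[:,None]
E
python3 - <<'E'
from h import *
print(wtool([[257,201],[257,102],[257,170]],-26).round(1))
print(wtool([[257,201],[257,102]],-22).round(1))
s=np.load("stage.npy");print(s)
for q in[(-40,-150),(-40,-61),(-40,0),(-37,105)]:print(q,p2(s,*q).round(1))
E
```

```text
[[ 31.9   0.7 -26. ]
 [ 72.7   0.7 -26. ]
 [ 45.6   0.7 -26. ]]
[[ 30.5   0.7 -22. ]
 [ 72.6   0.7 -22. ]]
[5.26707374e+02 3.31898894e+01 1.46246378e-01]
(-40, -150) [ 509. -121.]
(-40, -61) [496. -33.]
(-40, 0) [487.1  27.4]
(-37, 105) [474.8 131.7]
```

```bash
python3 - <<'E'
from h import *
c=cam("top");s=np.load("stage.npy");a=s[2];R=np.array([[np.cos(a),np.sin(a)],[-np.sin(a),np.cos(a)]])
q=np.array([[153,290],[248,276],[262,370],[170,384],[346,245]]);uv=np.c_[145+(q[:,0]+.5)/4-.5,155+(q[:,1]+.5)/4-.5]
w=ray(c,uv,[34]*4+[20])[:,:2] if 0 else np.r_[ray(c,uv[:4],34),ray(c,uv[4:],20)][:,:2]
st=(w-s[:2])@R.T;print(st.round(1),st[:4].mean(0))
im=cv2.imread("pics/top0.png")[218:256,178:216]
cv2.imwrite("pics/blk.png",cv2.resize(im,None,fx=15,fy=15,interpolation=cv2.INTER_CUBIC))
E
```

```text
[[ -6.8 135.2]
 [ -8.6  68.8]
 [-73.9  69.8]
 [-72.5 133.9]
 [  1.2  -0.6]] [-40.44985276 101.91851744]
```

servo_tool(
  motion=[
    [5,0,0,0,0,0,-0.14],
    [5,0,0,0,0,0,-0.14],
    [5,0,0,0,0,0,-0.14],
    [5,0,0,0,0,0,-0.14],
    [5,0,0,0,0,0,-0.14],
    [5,0,0,0,0,0,-0.14],
    [5,0,0,0,0,0,-0.14],
    [5,0,0,0,0,0,-0.14],
    [5,0,0,0,0,0,-0.14],
    [5,0,0,0,0,0,-0.14],
  ],
)

```text
time: 4.45
tool_pos: [422.5, -281.4, 135.3]
tcp_rot: [-178.4, -0.5, 72.3]
ft_force: [0.4, -1.0, -1.1]
finger_gap: 12.7
```

servo_tool(
  motion=[
    [5,0,0,0,0,0,-0.14],
    [5,0,0,0,0,0,-0.14],
    [5,0,0,0,0,0,-0.14],
    [5,0,0,0,0,0,-0.1],
    [5,0,0,0,0,0,0],
  ],
)

```text
time: 4.95
tool_pos: [417.7, -277.2, 125.8]
tcp_rot: [-178.3, -2.0, 103.6]
ft_force: [-0.3, -0.4, -2.1]
finger_gap: 12.5
```

```bash
python3 -c "
from h import *
s=np.load('stage.npy');go(*p2(s,-38,-135),125,98.4)"
```

```text
t 4.95 pos [ 417.7 -277.2  125.8] [-178.32   -1.98  103.58] F [-0.3 -0.4 -2.1] gap 12.5 j1,6 [-39. -53.]
turn rad [-0.031 -0.033  0.091] shift now-frame [145.  128.9   2. ] after turn [156.2 115.1   0.8]
```

View pics/blk.png

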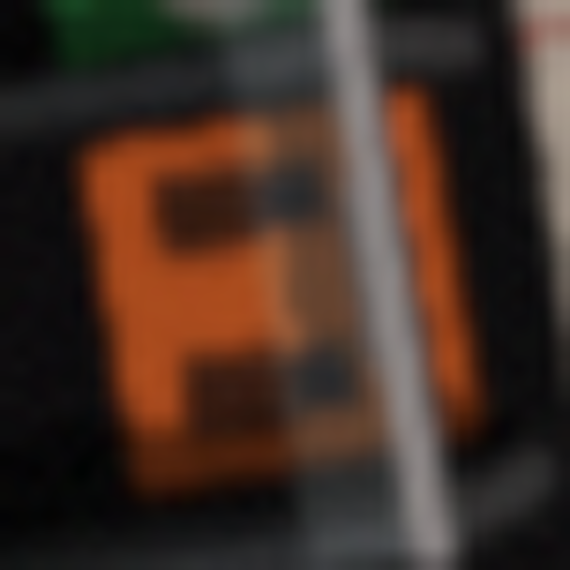

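servo_tool(
  motion=[
    [5,0,0,-1,-0.031,-0.033,0.091],
    [5,16,20,-1,0,0,0],
    [5,20,20,-1,0,0,0],
    [5,20,20,-1,0,0,0],
    [5,20,20,-1,0,0,0],
    [5,20,20,-1,0,0,0],
    [5,20,10,0,0,0,0],
    [5,15,0,0,0,0,0],
    [5,0,0,0,0,0,0],
  ],
)

```text
time: 5.85
tool_pos: [506.9, -124.4, 120.8]
tcp_rot: [-179.3, -0.5, 96.2]
ft_force: [0.1, -0.7, -1.3]
finger_gap: 12.3
```

```bash
python3 - <<'E'
from h import *
s=np.load('stage.npy');go(*p2(s,-38,-135),125,98.4)
im=snapshot("wrist");cv2.imwrite("pics/w3w.png",im);b=snapshot("top");cv2.imwrite("pics/t3.png",b)
sc=snapshot("scene")[100:235,200:380]
cv2.imwrite("pics/w3.png",np.hstack([cv2.resize(im,(400,300)),cv2.resize(sc,(400,300),interpolation=cv2.INTER_CUBIC)]))
E
```

```text
t 5.85 pos [ 506.9 -124.4  120.8] [-179.27   -0.5    96.22] F [ 0.1 -0.7 -1.3] gap 12.3 j1,6 [-20. -26.]
turn rad [-0.013 -0.009 -0.038] shift now-frame [18.2  3.8 -4.1] after turn [18.   4.6 -4.2]
```

View pics/w3.png

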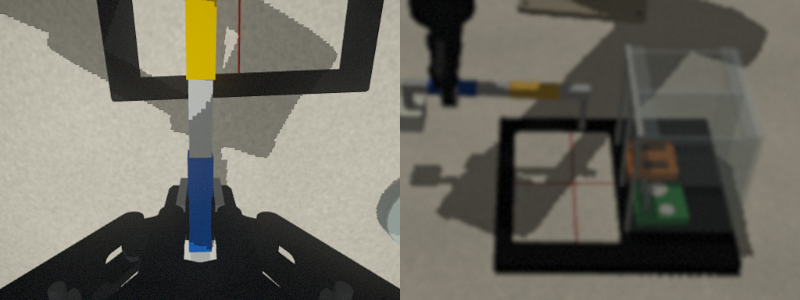

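```bash
python3 - <<'E'
from h import *
s=np.load('stage.npy');a=s[2];R=np.array([[np.cos(a),np.sin(a)],[-np.sin(a),np.cos(a)]])
c=cam("wrist");uv=np.array([[112,101],[370,90],[239,72],[239,2],[98,0]])*1.28
w=ray(c,uv,20)[:,:2];print(w.round(1),((w-s[:2])@R.T).round(1))
E
```

```text
[[406.4 -86.6]
 [673.6 -45.9]
 [536.  -43. ]
 [526.2  19. ]
 [393.4   6.7]] [[-136.5 -101. ]
 [ 133.8  -99.7]
 [  -1.9  -76.7]
 [  -2.6  -13.9]
 [-135.8   -6.8]]
```

servo_tool(
  motion=[
    [5,0,0,0,-0.013,-0.009,-0.038],
    [5,8,4,-1,0,0,0],
    [5,12,0,-1,0,0,0],
    [5,12,0,-1,0,0,0],
    [5,12,0,-1,0,0,0],
    [5,12,0,-1,0,0,0],
    [5,12,0,0,0,0,0],
    [5,12,0,0,0,0,0],
    [5,8,0,0,0,0,0],
    [5,0,0,0,0,0,0],
  ],
)

```text
time: 7.0
tool_pos: [497.2, -33.2, 126.6]
tcp_rot: [180.0, 0.1, 97.9]
ft_force: [0.0, -0.4, -0.5]
finger_gap: 12.3
```

```bash
python3 - <<'E'
from h import *
s=np.load('stage.npy');go(*p2(s,-40,-65),80,98.4)
im=snapshot("wrist");cv2.imwrite("pics/w4w.png",im);b=snapshot("top")
cv2.imwrite("pics/w4.png",np.hstack([cv2.resize(im,(400,300)),cv2.resize(b[205:265,170:250],(400,300),interpolation=cv2.INTER_CUBIC)]))
E
```

```text
t 7.0 pos [497.2 -33.2 126.6] [1.7996e+02 7.0000e-02 9.7940e+01] F [ 0.  -0.4 -0.5] gap 12.3 j1,6 [-10. -18.]
turn rad [ 0.001  0.001 -0.008] shift now-frame [-3.6 -1.1 46.6] after turn [-3.6 -1.1 46.6]
```

View pics/w4.png

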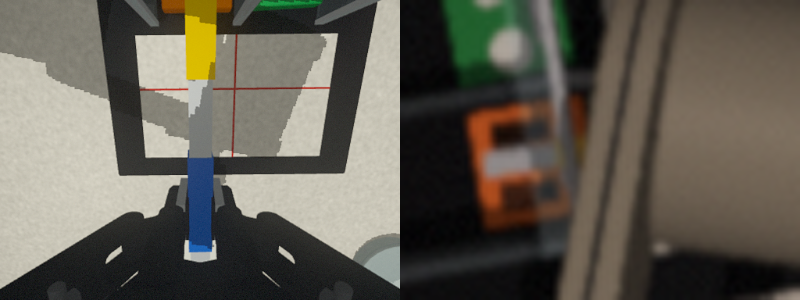

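```bash
python3 - <<'E'
from h import *
s=np.load('stage.npy');a=s[2];R=np.array([[np.cos(a),np.sin(a)],[-np.sin(a),np.cos(a)]])
c=cam("wrist");S=lambda w:((w[:,:2]-s[:2])@R.T).round(1)
print('cross',S(ray(c,[[235*1.28,88*1.28]],20)),'front bottom',S(ray(c,np.array([[163,13],[232,9]])*1.28,20)),'stage front',S(ray(c,np.array([[120,175],[345,172]])*1.28,20)))
print('shaft tip',S(ray(cam("top"),[[187,237]],150)))
print('TCP',S(sense()['tool_pos'][None]))
im=cv2.imread("pics/w4w.png")[0:50,180:400];m=cv2.inRange(cv2.cvtColor(im,cv2.COLOR_BGR2HSV),(4,120,50),(16,255,255))
for u in range(20,130,8):
    r=np.where(m[:,u])[0];print(u+180,r.max() if len(r) else None,end='; ')
E
```

```text
cross [[-1.8  0.3]] front bottom [[-74.3  71.6]
 [ -7.4  74.5]] stage front [[-135.2  -99.2]
 [ 132.6  -97.7]]
shaft tip [[-34.7 107. ]]
TCP [[-38.8 -62.5]]
200 None; 208 13; 216 17; 224 17; 232 16; 240 None; 248 None; 256 None; 264 None; 272 None; 280 16; 288 16; 296 10; 304 None;
```

servo_tool(
  motion=[
    [5,0,-1,8,0,0,-0.008],
    [5,0,0,9,0,0,0],
    [5,0,0,9,0,0,0],
    [5,0,0,9,0,0,0],
    [5,0,0,6,0,0,0],
    [5,0,0,3,0,0,0],
    [5,0,0,0,0,0,0],
  ],
)

```text
time: 7.8
tool_pos: [495.3, -36.3, 76.9]
tcp_rot: [-179.9, 0.1, 98.2]
ft_force: [-0.7, -0.3, -0.8]
finger_gap: 13.0
```

```bash
python3 - <<'E'
from h import *
s=np.load('stage.npy');s[:2]=p2(s,-1.7,0);np.save('stage.npy',s)
go(*p2(s,-38,-65),80,98.4)
b=snapshot("scene");cv2.imwrite("pics/w5.png",cv2.resize(b[115:230,230:370],None,fx=5,fy=5,interpolation=cv2.INTER_CUBIC))
E
```

```text
t 7.8 pos [495.3 -36.3  76.9] [-1.7988e+02  8.0000e-02  9.8250e+01] F [-0.7 -0.3 -0.8] gap 13.0 j1,6 [-10. -18.]
turn rad [-0.002  0.001 -0.003] shift now-frame [-0.8  1.5 -3.1] after turn [-0.8  1.5 -3.1]
```

View pics/w5.png

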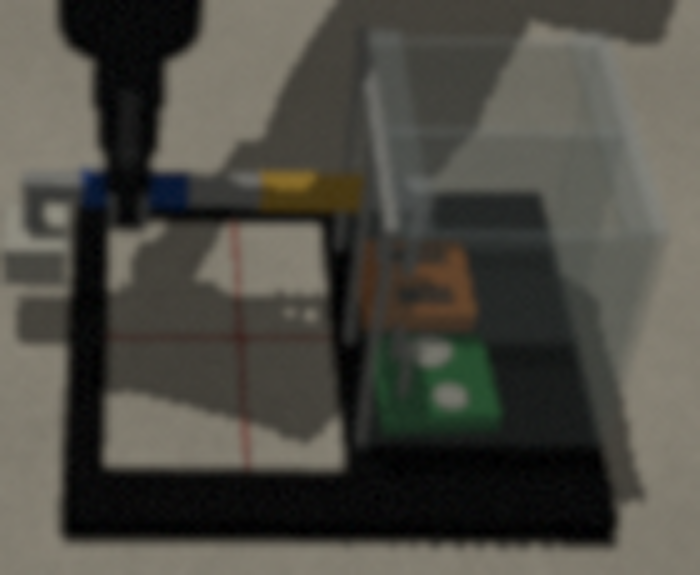

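servo_tool(
  motion=[
    [5,0,0,-3,0,0,0],
    [5,-5,0,-0.5,0,0,0],
    [5,-7,0,-0.5,0,0,0],
    [5,-8,0,0,0,0,0],
    [5,-8,0,0,0,0,0],
    [5,-8,0,0,0,0,0],
    [5,0,0,0,0,0,0],
  ],
)

```text
time: 8.55
tool_pos: [502.7, -75.8, 83.7]
tcp_rot: [179.9, 0.2, 98.3]
ft_force: [0.6, 0.9, -1.0]
finger_gap: 12.4
```

```bash
python3 - <<'E'
from h import *
s=np.load('stage.npy');go(*p2(s,-38,-160),79,98.4)
E
```

```text
t 8.55 pos [502.7 -75.8  83.7] [179.9    0.18  98.26] F [ 0.6  0.9 -1. ] gap 12.4 j1,6 [-14. -22.]
turn rad [ 0.002  0.003 -0.003] shift now-frame [-55.6   0.1   4.9] after turn [-55.7  -0.    4.7]
```

servo_tool(
  motion=[
    [5,-6,0,2,0,0,0],
    [5,-8,0,1,0,0,0],
    [5,-8,0,0.5,0,0,0],
    [5,-8,0,0,0,0,0],
    [5,-8,0,0,0,0,0],
    [5,-8,0,0,0,0,0],
    [5,-5,0,0,0,0,0],
    [5,0,0,0,0,0,0],
  ],
)

```text
time: 9.35
tool_pos: [510.4, -131.1, 79.7]
tcp_rot: [179.9, 0.1, 98.2]
ft_force: [-0.8, -0.1, -1.9]
finger_gap: 12.6
```

```bash
cat >> h.py <<'E'
def S(w):
    s=np.load('stage.npy');a=s[2];R=np.array([[np.cos(a),np.sin(a)],[-np.sin(a),np.cos(a)]]);return ((np.atleast_2d(w)[:,:2]-s[:2])@R.T).round(1)
E
python3 - <<'E'
from h import *
s=np.load('stage.npy');go(*p2(s,-38,-176),79,98.4)
c=cam("wrist");im=snapshot("wrist");cv2.imwrite("pics/w6w.png",im)
b=snapshot("scene");ct=cam("scene");cv2.imwrite("pics/s6.png",b)
cv2.imwrite("pics/w6.png",np.hstack([cv2.resize(im[0:190,100:400],None,fx=1.5,fy=1.5),cv2.resize(b[130:230,240:360],(342,285),interpolation=cv2.INTER_CUBIC)]))
m=cv2.inRange(cv2.cvtColor(im,cv2.COLOR_BGR2HSV),(4,120,50),(16,255,255));m[:3]=m[:3]
p=cv2.findNonZero(m)[:,0];print(p.min(0),p.max(0))
h=cv2.convexHull(p.reshape(-1,1,2));q=cv2.approxPolyDP(h,4,True)[:,0];print(q.tolist());print(S(ray(c,q,34)).tolist())
E
```

```text
t 9.35 pos [ 510.4 -131.1   79.7] [1.7993e+02 1.3000e-01 9.8210e+01] F [-0.8 -0.1 -1.9] gap 12.6 j1,6 [-20. -28.]
turn rad [ 0.001  0.002 -0.003] shift now-frame [-15.8   0.5   0.8] after turn [-15.8   0.4   0.7]
[314   0] [320  81]
[[320, 0], [314, 81]]
[[-2.6, -32.4], [-3.6, -75.5]]
```

View pics/w6.png

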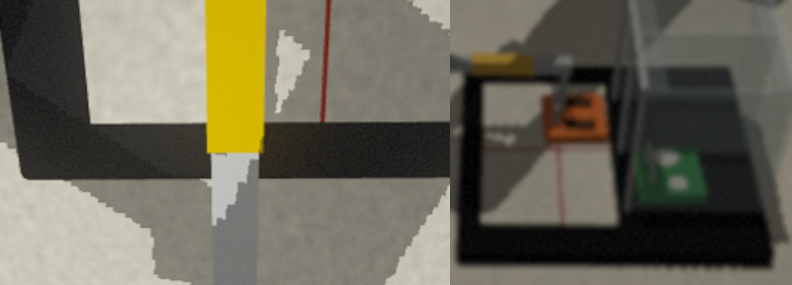

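```bash
cat >> h.py <<'E'
def redfit(c,im): # offset (stage mm) of measured red lines from the stage estimate
    st=np.load('stage.npy');g=im.astype(float);red=g[:,:,2]-0.5*(g[:,:,0]+g[:,:,1])
    out={}
    for ax in(0,1):
        o=[];
        for k in np.arange(-65,56,2.5):
            if abs(k)<6: continue
            ds=np.arange(-7,7.1,.25);P=[[*p2(st,d,k),20] if ax==0 else [*p2(st,k,d),20] for d in ds]
            uv=proj(c,P).astype(np.float32);v=cv2.remap(red.astype(np.float32),uv[:,0].reshape(1,-1),uv[:,1].reshape(1,-1),cv2.INTER_LINEAR)[0]
            v=v-np.median(v)
            if 6<v.max()<60: w=np.clip(v-.4*v.max(),0,None);o.append((ds*w).sum()/w.sum())
        out[ax]=(round(float(np.median(o)),2),len(o)) if o else None
    return out
def block(n,im,off=(0,0),g0=(-40,0,0)):
    """pose x,y,yaw(deg) of orange block in stage mm: box silhouette fit, with camera offset removed"""
    c=cam(n);st=np.load('stage.npy')
    hsv=cv2.cvtColor(im,cv2.COLOR_BGR2HSV);m=cv2.inRange(hsv,(3,120,50),(17,255,255))
    k=np.zeros_like(m)
    u0=proj(c,[[*p2(st,g0[0],g0[1]),30]])[0].astype(int);r=40 if n!="wrist" else 150
    k[max(0,u0[1]-r):u0[1]+r,max(0,u0[0]-r):u0[0]+r]=1;m*=k
    p=cv2.findNonZero(m);h=cv2.convexHull(p)
    sc=8;A=np.zeros((im.shape[0]*2,im.shape[1]*2),np.uint8)
    o=h[:,0].mean(0)
    def ras(pts):
        B=np.zeros((800,800),np.uint8);cv2.fillConvexPoly(B,np.round((pts-o)*(8 if n!="wrist" else 2)+400).astype(np.int32),255);return B
    M=cv2.resize(m,None,fx=1,fy=1)
    H=ras(cv2.convexHull(np.concatenate([p[:,0]+d for d in ([-.5,-.5],[.5,-.5],[-.5,.5],[.5,.5])]).astype(np.float32))[:,0])
    def cost(q):
        a=np.radians(q[2]);C=[[*p2(st,q[0]+off[0]+x*np.cos(a)-y*np.sin(a),q[1]+off[1]+x*np.sin(a)+y*np.cos(a)),z] for x in(-32,32) for y in(-32,32) for z in(20,34)]
        hh=cv2.convexHull(proj(c,C).astype(np.float32))[:,0]
        return np.count_nonzero(cv2.bitwise_xor(ras(hh),H))
    from scipy.optimize import minimize
    best=min((minimize(cost,[g0[0],g0[1],y],method='Nelder-Mead',options=dict(initial_simplex=np.array([[g0[0],g0[1],y],[g0[0]+8,g0[1],y],[g0[0],g0[1]+8,y],[g0[0],g0[1],y+6]]))) for y in(-6,0,6)),key=lambda r:r.fun)
    return best.x.round(1),best.fun/np.count_nonzero(H)
E
python3 - <<'E'
from h import *
im=cv2.imread("pics/s6.png");c=cam("scene");r=redfit(c,im);print('scene',r)
print(proj(c,[[*p2(np.load('stage.npy'),0,0),20]]))
off=(r[0][0],r[1][0])
print(block("scene",im,off,(-40,18,0)))
t=snapshot("top");cv2.imwrite("pics/t6.png",t);r=redfit(cam("top"),t);print('top',r)
try:print(block("top",t,(r[0][0],r[1][0]) if r[0] and r[1] else (1.5,0),(-40,18,0)))
except Exception as e:print(e)
E
```

```text
scene {0: None, 1: (1.52, 34)}
[[276.97365688 181.9804362 ]]Traceback (most recent call last):
  File "<stdin>", line 4, in <module>
TypeError: 'NoneType' object is not subscriptable
```

```bash
sed -i 's/if 6<v.max()<60/if 2.5<v.max()<60/; s/if abs(k)<6: continue/if abs(k)<6 or (ax==1 and k<0): continue/' h.py
python3 - <<'E'
from h import *
im=cv2.imread("pics/s6.png");r=redfit(cam("scene"),im);print('scene',r)
x=r[0][0] if r[0] else 0
print(block("scene",im,(x,r[1][0]),(-40,18,0)))
t=snapshot("top");cv2.imwrite("pics/t6.png",t);r=redfit(cam("top"),t);print('top',r)
try:print(block("top",t,(r[0][0],r[1][0]),(-40,18,0)))
except Exception as e:print(e)
E
```

```text
scene {0: (-0.27, 42), 1: (1.8, 20)}
(array([-37.4,  18.9,   0.4]), np.float64(0.07776673951917346))
top {0: (0.34, 44), 1: (0.89, 20)}
(array([-36.8,  15.3,   2.6]), np.float64(0.4026658557599716))
```

servo_tool(
  motion=[
    [5,-4,0,0.5,0,0,0],
    [5,-5,0,0,0,0,0],
    [5,-4,0,0,0,0,0],
    [5,0,0,0,0,0,0],
    [5,0,0,0,0,0,0],
  ],
)

```text
time: 10.0
tool_pos: [512.2, -143.4, 79.1]
tcp_rot: [179.9, 0.1, 98.3]
ft_force: [0.2, 0.6, -1.1]
finger_gap: 12.6
```

```bash
cat > m.py <<'E'
from h import *
import sys
g=[float(v) for v in sys.argv[1:3]]+[0]
print('TCP',S(sense()['tool_pos']))
for n in("scene","top"):
    im=snapshot(n);cv2.imwrite(f"pics/m_{n}_{sense()['time']:.2f}.png",im);r=redfit(cam(n),im)
    o=(r[0][0] if r[0] else (-.3 if n=='scene' else .4), r[1][0] if r[1] else (1.8 if n=='scene' else .9))
    try:print(n,r,block(n,im,o,g))
    except Exception as e:print(n,e)
E
python3 m.py -38 3
```

```text
TCP [[ -38.3 -172.6]]
scene {0: (-0.25, 42), 1: (1.88, 20)} (array([-41.9,   4.7,   0.8]), np.float64(0.07021162493296482))
top {0: (0.22, 44), 1: (0.89, 20)} (array([-37.9,   5. ,   2.3]), np.float64(0.1037795957896883))
```

servo_tool(
  motion=[
    [5,-2,0,0,0,0,0],
    [5,-2,0,0,0,0,0],
    [5,0,0,0,0,0,0],
    [5,0,0,0,0,0,0],
  ],
)

```text
time: 10.5
tool_pos: [512.8, -147.3, 79.1]
tcp_rot: [179.9, 0.1, 98.3]
ft_force: [-0.7, 0.6, -1.0]
finger_gap: 12.9
```

```bash
python3 m.py -38 0
```

```text
TCP [[ -38.4 -176.5]]
scene {0: (-0.23, 43), 1: (1.84, 20)} (array([-41.7,  -0.1,   0.3]), np.float64(0.07596989479812051))
top {0: (0.46, 44), 1: (0.88, 20)} (array([-38.3,  -1. ,   3.2]), np.float64(0.33090298322294964))
```

servo_tool(
  motion=[
    [5,5,0,0,0,0,0],
    [5,1,0,-10,0,0,0],
    [5,0,0,-20,0,0,0],
    [5,0,0,-25,0,0,0],
    [5,-15,0,-10,0,0,0],
    [5,-25,-10,0,0,0,0],
    [5,-30,-15,0,0,0,0],
    [5,-30,-15,0,0,0,0],
    [5,0,0,-2,0,0,0.14],
    [5,0,0,-2,0,0,0.14],
  ],
)

```text
time: 11.6
tool_pos: [486.5, -252.4, 155.2]
tcp_rot: [179.7, 0.3, 82.2]
ft_force: [-0.3, -0.1, -1.8]
finger_gap: 12.4
```

servo_tool(
  motion=[
    [5,0,0,-2,0,0,0.14],
    [5,0,0,-2,0,0,0.14],
    [5,0,0,-2,0,0,0.14],
    [5,0,0,-2,0,0,0.14],
    [5,0,0,-2,0,0,0.14],
    [5,0,0,-2,0,0,0.14],
    [5,0,0,-2,0,0,0.14],
    [5,0,0,-2,0,0,0.14],
    [5,0,0,-2,0,0,0.14],
    [5,0,0,-2,0,0,0.14],
  ],
)

```text
time: 12.6
tool_pos: [484.8, -261.7, 178.0]
tcp_rot: [179.4, -0.3, -1.6]
ft_force: [0.0, -0.8, -1.0]
finger_gap: 12.6
```

servo_tool(
  motion=[
    [5,0,0,-2,0,0,0.14],
    [5,0,0,-2,0,0,0.14],
    [5,0,0,-2,0,0,0.14],
    [5,0,0,-2,0,0,0.14],
    [5,0,0,0,0,0,0],
  ],
)

```text
time: 13.1
tool_pos: [484.2, -265.6, 187.6]
tcp_rot: [179.6, -0.6, -35.3]
ft_force: [0.6, 0.5, -0.8]
finger_gap: 12.8
```

```bash
python3 -c "
from h import *
go(440,-230,60,-40)"; python3 m.py -38 0
```

```text
t 13.1 pos [ 484.2 -265.6  187.6] [179.59  -0.65 -35.3 ] F [ 0.6  0.5 -0.8] gap 12.8 j1,6 [-34.  92.]
turn rad [ 0.007 -0.012  0.082] shift now-frame [-58.1  -4.4 126.9] after turn [-56.7   1.2 127.6]
TCP [[ -83.9 -289.4]]
scene {0: (-0.04, 44), 1: (1.76, 20)} (array([-42.1,   0.1,  -0.7]), np.float64(0.0942124231503074))
top {0: (0.47, 44), 1: (0.87, 20)} (array([-38.3,   0.1,   1.6]), np.float64(0.1026892353530424))
```

servo_tool(
  motion=[
    [5,0,0,0,0.007,-0.012,0.082],
    [5,-18,0,30,0,0,0],
    [5,-19,0,32,0,0,0],
    [5,-19,0,32,0,0,0],
    [5,0,0,26,0,0,0],
    [5,0,0,4,0,0,0],
    [5,0,0,0,0,0,0],
  ],
)

```text
time: 13.9
tool_pos: [440.0, -230.8, 60.9]
tcp_rot: [-180.0, -0.1, -38.2]
ft_force: [0.4, -0.0, -0.0]
finger_gap: 12.7
```

```bash
python3 -c "
from h import *
go(440,-230,42,-40)"
```

```text
t 13.9 pos [ 440.  -230.8   60.9] [-1.7998e+02 -1.3000e-01 -3.8250e+01] F [ 0.4 -0.  -0. ] gap 12.7 j1,6 [-34.  95.]
turn rad [-0.    -0.002  0.031] shift now-frame [-0.5 -0.7 18.9] after turn [-0.5 -0.6 18.9]
```

servo_tool(
  motion=[
    [5,0,0,8,0,0,0],
    [5,0,0,6,0,0,0],
    [5,0,0,2,0,0,0],
    [5,0,0,1.5,0,0,0],
    [5,0,0,1,0,0,0],
    [5,0,0,0,0,0,0],
  ],
)

```text
time: 14.5
tool_pos: [444.2, -233.9, 46.3]
tcp_rot: [-180.0, -0.6, -38.1]
ft_force: [0.3, 0.2, -2.4]
finger_gap: 12.4
```

servo_tool(
  motion=[
    [5,0,0,2,0,0,0],
    [5,0,0,2,0,0.009,0],
    [5,0,0,1,0,0,0],
    [5,0,0,0,0,0,0],
    [5,0,0,0,0,0,0],
  ],
)

```text
time: 15.0
tool_pos: [444.5, -234.1, 41.3]
tcp_rot: [-179.9, -1.2, -38.1]
ft_force: [0.4, 0.4, -1.3]
finger_gap: 12.6
```

```bash
python3 -c "
from h import *
go(440,-230,42,-38)"
```

```text
t 15.0 pos [ 444.5 -234.1   41.3] [-179.95   -1.21  -38.07] F [ 0.4  0.4 -1.3] gap 12.6 j1,6 [-34.  95.]
turn rad [-0.001 -0.021 -0.001] shift now-frame [-6.  -0.5 -0.9] after turn [-6.  -0.5 -0.7]
```

servo_tool(
  motion=[
    [5,0,0,0,0,-0.021,0],
    [5,0,0,1,0,0,0],
    [5,0,0,1,0,0,0],
    [5,0,0,0,0,0,0],
  ],
)

```text
time: 15.4
tool_pos: [444.9, -234.4, 39.7]
tcp_rot: [-179.9, 0.1, -38.1]
ft_force: [-0.8, 0.7, 0.8]
finger_gap: 12.7
```

servo_tool(
  motion=[
    [24,0,0,0,0,0,0],
    [34,0,0,0,0,0,0],
    [45,0,0,0,0,0,0],
    [45,0,0,0,0,0,0],
    [45,0,0,-10,0,0,0],
    [45,0,0,-20,0,0,0],
    [45,0,0,-25,0,0,0],
    [45,0,0,-25,0,0,0],
    [45,0,0,0,0,0,0],
  ],
)

```text
time: 16.3
tool_pos: [444.7, -234.3, 124.7]
tcp_rot: [-179.9, 0.1, -38.1]
ft_force: [0.6, -0.6, -0.7]
finger_gap: 44.8
```

```bash
cat > tl.py <<'E'
from h import *
go(520,-290,120,142)
for n in("wrist","top"):
    c=cam(n);im=snapshot(n);cv2.imwrite(f"pics/tl_{n}_{sense()['time']:.2f}.png",im)
    u0=proj(c,[[500,-275,68]])[0].astype(int) if n=="top" else np.array([256,192]);r=38 if n=="top" else 300
    box=(max(0,u0[0]-r),max(0,u0[1]-r),u0[0]+r,u0[1]+r)
    for k,lo,hi in[("yel",(15,120,60),(35,255,255)),("blue",(100,120,40),(130,255,255))]:
        try:
            ce,m,st=blob(im,lo,hi,box);rc=cv2.minAreaRect(cv2.findNonZero(m));print(n,k,ce.round(1),st,[np.round(v,1) for v in rc],ray(c,ce,68 if n=="top" else 66)[0].round(1),ray(c,[rc[0]],68)[0].round(1))
        except Exception as e:print(n,k,e)
E
python3 tl.py
```

```text
t 16.3 pos [ 444.7 -234.3  124.7] [-1.7995e+02  7.0000e-02 -3.8070e+01] F [ 0.6 -0.6 -0.7] gap 44.8 j1,6 [-34.  94.]
turn rad [2.00e-03 1.00e-03 3.14e+00] shift now-frame [93.6 -2.6  4.6] after turn [-93.6   2.5   4.7]
wrist yel [252.2  49. ] [ 241    0   23  100 2256] [array([252. ,  49.5]), array([22., 99.]), np.float64(0.0)] [ 527.4 -296.9   66. ] [ 527.  -296.4   68. ]
wrist blue [253.1 198.8] [ 244  160   19   79 1451] [array([253., 199.]), array([78., 18.]), np.float64(90.0)] [ 448.3 -235.2   66. ] [ 448.7 -235.5   68. ]
top yel [352.8 210.5] [344 202  17  19 102] [array([352.1, 212.1]), array([ 5.7, 22.2]), np.float64(36.0)] [ 533.1 -297.4   68. ] [ 528.8 -295.3   68. ]
top blue [324.2 248.7] [323 247   3   4  10] [array([324. , 248.5]), array([3., 2.]), np.float64(90.0)] [ 433.5 -217.2   68. ] [ 434.1 -216.7   68. ]
```

servo_tool(
  motion=[
    [45,35,0,0,0,0,0],
    [45,35,0,0,0,0,0],
    [45,30,-2,0,0,0,0],
    [45,0,0,0,0,0,-0.145],
    [45,0,0,0,0,0,-0.145],
    [45,0,0,0,0,0,-0.145],
    [45,0,0,0,0,0,-0.145],
    [45,0,0,0,0,0,-0.145],
    [45,0,0,0,0,0,-0.145],
    [45,0,0,0,0,0,-0.145],
  ],
)

```text
time: 17.4
tool_pos: [516.0, -288.9, 101.7]
tcp_rot: [-178.3, 1.1, 21.9]
ft_force: [0.5, 0.8, 0.8]
finger_gap: 44.9
```

servo_tool(
  motion=[
    [45,0,0,0,0,0,-0.145],
    [45,0,0,0,0,0,-0.145],
    [45,0,0,0,0,0,-0.145],
    [45,0,0,0,0,0,-0.145],
    [45,0,0,0,0,0,-0.145],
    [45,0,0,0,0,0,-0.145],
    [45,0,0,0,0,0,-0.145],
    [45,0,0,0,0,0,-0.145],
    [45,0,0,0,0,0,-0.145],
    [45,0,0,0,0,0,-0.145],
  ],
)

```text
time: 18.4
tool_pos: [506.1, -282.3, 84.4]
tcp_rot: [-177.9, -2.8, 107.8]
ft_force: [0.0, 0.2, 0.5]
finger_gap: 45.0
```

servo_tool(
  motion=[
    [45,0,0,0,0,0,-0.145],
    [45,0,0,0,0,0,-0.145],
    [45,0,0,0,0,0,-0.145],
    [45,0,0,0,0,0,0],
  ],
)

```text
time: 18.8
tool_pos: [502.2, -279.7, 77.8]
tcp_rot: [-179.2, -4.1, 133.7]
ft_force: [-0.2, 0.5, 0.7]
finger_gap: 44.8
```

```bash
python3 -c "
from h import *
go(526.5,-296.5,90,142)"
```

```text
t 18.8 pos [ 502.2 -279.7   77.8] [-179.19   -4.08  133.74] F [-0.2  0.5  0.7] gap 44.8 j1,6 [-34. -78.]
turn rad [-0.009 -0.072 -0.144] shift now-frame [-28.    5.7 -14.3] after turn [-29.5   1.7 -12.2]
```

servo_tool(
  motion=[
    [45,0,0,-20,0,0,0],
    [45,0,0,0,-0.009,-0.072,-0.1],
    [45,0,0,0,0,0,-0.045],
    [45,-15,1,-10,0,0,0],
    [45,-12,1,0,0,0,0],
    [45,0,0,0,0,0,0],
  ],
)

```text
time: 19.4
tool_pos: [521.2, -292.6, 100.6]
tcp_rot: [-179.8, -0.6, 140.8]
ft_force: [-0.1, 0.2, 0.1]
finger_gap: 44.7
```

```bash
sed -i 's/go(520,-290,120,142)/go(526.5,-296.5,42,142)/' tl.py; python3 tl.py
```

```text
t 19.4 pos [ 521.2 -292.6  100.6] [-179.83   -0.63  140.78] F [-0.1  0.2  0.1] gap 44.7 j1,6 [-34. -85.]
turn rad [-0.003 -0.011 -0.021] shift now-frame [-7.2  0.5 58.5] after turn [-6.6  0.2 58.6]
wrist yel [257.7 227.7] [ 246  182   23   89 1769] [array([257.5, 226.3]), array([88. , 21.4]), np.float64(88.5)] [ 526.7 -296.4   66. ] [ 525.1 -295.3   68. ]
wrist blue [254.2  61.8] [ 240    5   27  116 2788] [array([254.9,  62.8]), array([115.2,  25.9]), np.float64(87.9)] [ 446.1 -233.4   66. ] [ 446.9 -233.6   68. ]
top yel [345.8 217.6] [344 215   4   6  12] [array([345.8, 217.4]), array([1.8, 5.4]), np.float64(26.6)] [ 514.7 -277.8   68. ] [ 515.2 -278.    68. ]
top blue [329.8 242.9] [323 233  14  19  93] [array([330.6, 242.1]), array([ 5. , 21.1]), np.float64(33.7)] [ 448.4 -232.7   68. ] [ 450.6 -234.9   68. ]
```

servo_tool(
  motion=[
    [45,-5,0,5,-0.003,-0.011,-0.021],
    [45,0,0,18,0,0,0],
    [45,0,0,18,0,0,0],
    [45,0,0,14,0,0,0],
    [45,0,0,0,0,0,0],
  ],
  force=110,
)

```text
time: 20.0
tool_pos: [522.9, -294.3, 41.3]
tcp_rot: [180.0, -0.0, 142.1]
ft_force: [0.1, -0.1, 0.2]
finger_gap: 45.2
```

```bash
python3 -c "
from h import *
go(525.5,-295.5,41,142)"
```

```text
t 20.0 pos [ 522.9 -294.3   41.3] [ 1.7997e+02 -4.0000e-02  1.4207e+02] F [ 0.1 -0.1  0.2] gap 45.2 j1,6 [-34. -86.]
turn rad [ 0.001 -0.001  0.001] shift now-frame [-2.7  0.6  0.3] after turn [-2.7  0.7  0.3]
```

servo_tool(
  motion=[
    [5,0,0,0,0,0,0],
    [5,0,0,0,0,0,0],
    [5,0,0,0,0,0,0],
    [5,0,0,0,0,0,0],
    [5,0,0,0,0,0,0],
    [5,0,0,0,0,0,0],
  ],
)

```text
time: 20.6
tool_pos: [524.0, -295.0, 43.5]
tcp_rot: [180.0, 0.1, 142.1]
ft_force: [-0.6, -0.3, -2.0]
finger_gap: 12.1
```

```bash
python3 -c "
from h import *
go(525.5,-295.5,41,142)"
```

```text
t 20.6 pos [ 524.  -295.    43.5] [1.7995e+02 1.3000e-01 1.4207e+02] F [-0.6 -0.3 -2. ] gap 12.1 j1,6 [-34. -86.]
turn rad [0.001 0.002 0.001] shift now-frame [-1.5  0.6  2.5] after turn [-1.5  0.6  2.5]
```

servo_tool(
  motion=[
    [5,0,0,-5,0,0,0],
    [5,0,0,-15,0,0,0],
    [5,0,0,-25,0,0,0],
    [5,0,0,-25,0,0,0],
    [5,0,0,0,0,0,0.1],
    [5,0,0,0,0,0,0.14],
    [5,0,0,0,0,0,0.14],
    [5,0,0,0,0,0,0.14],
    [5,0,0,0,0,0,0.14],
    [5,0,0,0,0,0,0.1],
  ],
)

```text
time: 21.6
tool_pos: [526.4, -296.8, 129.6]
tcp_rot: [179.4, 0.5, 96.9]
ft_force: [0.5, -0.4, -0.6]
finger_gap: 11.9
```

```bash
python3 - <<'E'
from h import *
s=np.load('stage.npy');go(*p2(s,-105,-154),110,98.4)
im=snapshot("wrist");b=snapshot("scene")
cv2.imwrite("pics/w7w.png",im)
cv2.imwrite("pics/w7.png",np.hstack([cv2.resize(im,(400,300)),cv2.resize(b[95:230,150:330],(400,300),interpolation=cv2.INTER_CUBIC)]))
E
```

```text
t 21.6 pos [ 526.4 -296.8  129.6] [179.45   0.45  96.92] F [ 0.5 -0.4 -0.6] gap 11.9 j1,6 [-34. -41.]
turn rad [ 0.01   0.008 -0.026] shift now-frame [171.  -62.8  17.7] after turn [172.4 -58.2  19.6]
```

View pics/w7.png

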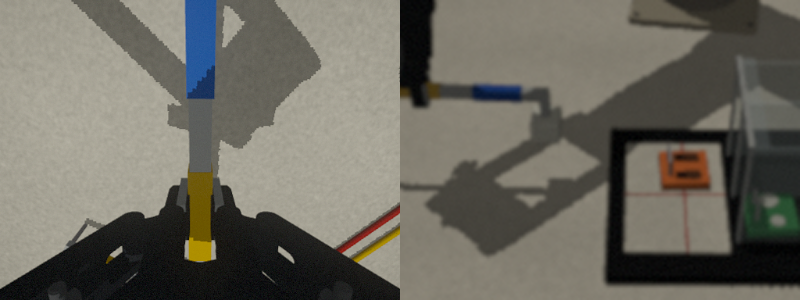

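```bash
python3 - <<'E'
from h import *
im=cv2.imread("pics/w7w.png");h=cv2.cvtColor(im,cv2.COLOR_BGR2HSV);col=h[:,254:260].mean(1)
y=[r for r in range(100,260) if 15<col[r,0]<35 and col[r,1]>120];b=[r for r in range(0,200) if 98<col[r,0]<130 and col[r,1]>100]
print(y[0],b[-1])
print(wtool([[257,y[0]],[257,b[-1]+1]],-26).round(1),wtool([[257,y[0]],[257,b[-1]+1]],-22).round(1))
E
```

```text
221 125
[[ 23.6  -0.4 -26. ]
 [ 64.5  -0.4 -26. ]] [[ 21.8  -0.4 -22. ]
 [ 64.1  -0.4 -22. ]]
```

servo_tool(
  motion=[
    [5,0,0,0,0.01,0.008,-0.026],
    [5,15,-20,0,0,0,0],
    [5,30,-20,0,0,0,0],
    [5,30,-18,0,0,0,0],
    [5,30,0,4,0,0,0],
    [5,30,0,4,0,0,0],
    [5,30,0,4,0,0,0],
    [5,10,0,4,0,0,0],
    [5,0,0,0,0,0,0],
  ],
)

```text
time: 22.6
tool_pos: [437.1, -130.1, 117.0]
tcp_rot: [-179.9, 0.0, 100.8]
ft_force: [-0.7, 0.4, -0.7]
finger_gap: 11.8
```

```bash
python3 - <<'E'
from h import *
s=np.load('stage.npy');go(*p2(s,-105,-150.5),69,98.4)
E
```

```text
t 22.6 pos [ 437.1 -130.1  117. ] [-1.7991e+02  2.0000e-02  1.0079e+02] F [-0.7  0.4 -0.7] gap 11.8 j1,6 [-23. -34.]
turn rad [-0.002  0.     0.042] shift now-frame [-2.2  5.7 48. ] after turn [-2.   5.7 48. ]
```

servo_tool(
  motion=[
    [5,0,0,0,0,0,0.042],
    [5,-2,5,8,0,0,0],
    [5,0,0,12,0,0,0],
    [5,0,0,12,0,0,0],
    [5,0,0,7,0,0,0],
    [5,0,0,0,0,0,0],
  ],
)

```text
time: 23.2
tool_pos: [443.9, -135.0, 75.2]
tcp_rot: [-179.9, 0.1, 98.8]
ft_force: [-0.6, 0.8, -1.6]
finger_gap: 11.9
```

```bash
python3 - <<'E'
from h import *
s=np.load('stage.npy');go(*p2(s,-105,-150.5),69,98.4)
im=snapshot("wrist");b=snapshot("scene");cv2.imwrite("pics/w8w.png",im)
cv2.imwrite("pics/w8.png",np.hstack([cv2.resize(im,(400,300)),cv2.resize(b[115:190,235:335],(400,300),interpolation=cv2.INTER_CUBIC)]))
E
python3 m.py -38 0
```

```text
t 23.2 pos [ 443.9 -135.    75.2] [-1.7989e+02  1.1000e-01  9.8780e+01] F [-0.6  0.8 -1.6] gap 11.9 j1,6 [-23. -32.]
turn rad [-0.002  0.002  0.007] shift now-frame [ 3.9 -0.2  6.2] after turn [ 3.8 -0.2  6.2]
TCP [[-104.2 -154.5]]
scene {0: (-0.02, 43), 1: (1.86, 20)} (array([-41.6,   0.2,  -0.8]), np.float64(0.056190359175983945))
top {0: (0.46, 44), 1: (0.89, 20)} (array([-39.4,   0.3,   1.7]), np.float64(0.10579595583547952))
```

servo_tool(
  motion=[
    [5,3.5,0,3,0,0,0.007],
    [5,0,0,2,0,0,0],
    [5,0,0,0,0,0,0],
    [5,0,0,0,0,0,0],
  ],
)

```text
time: 23.8
tool_pos: [445.8, -131.8, 73.6]
tcp_rot: [179.8, 0.3, 98.4]
ft_force: [0.2, -0.3, -2.2]
finger_gap: 12.1
```

```bash
python3 - <<'E'
from h import *
s=np.load('stage.npy');go(*p2(s,-42,-150.5),69,98.4)
c=cam("scene");im=snapshot("scene");cv2.imwrite("pics/s9.png",im)
# predicted vs seen white head in the scene view
T=sense()['tool_pos'];h=np.r_[T[:2]+150.5*np.array([np.cos(np.radians(98.4)),np.sin(np.radians(98.4))]),T[2]-42.5]
print('head pred',S(h),proj(c,[h+[0,0,0],h+[0,0,30]]).round(1))
E
```

```text
t 23.8 pos [ 445.8 -131.8   73.6] [179.79   0.3   98.37] F [ 0.2 -0.3 -2.2] gap 12.1 j1,6 [-23. -31.]
turn rad [ 0.004  0.005 -0.001] shift now-frame [ 0.9 60.4  4.8] after turn [ 0.9 60.4  4.6]
head pred [[-102.4   -1. ]] [[275.7 156. ]
 [276.2 148.3]]
```

servo_tool(
  motion=[
    [5,0.5,0,3,0.004,0.005,0],
    [5,0,0,2,0,0,0],
    [5,0,0,1.5,0,0,0],
    [5,0,0,0,0,0,0],
  ],
)

```text
time: 24.25
tool_pos: [445.9, -131.4, 66.7]
tcp_rot: [-180.0, 0.0, 98.4]
ft_force: [-0.3, 0.3, -1.2]
finger_gap: 12.1
```

```bash
python3 - <<'E'
from h import *
s=np.load('stage.npy');go(*p2(s,-42,-150.5),69,98.4)
b=snapshot("scene")
cv2.imwrite("pics/w9.png",cv2.resize(b[120:200,230:340],None,fx=7,fy=7,interpolation=cv2.INTER_CUBIC))
E
```

```text
t 24.25 pos [ 445.9 -131.4   66.7] [-179.98    0.     98.37] F [-0.3  0.3 -1.2] gap 12.1 j1,6 [-23. -31.]
turn rad [-0.     0.    -0.001] shift now-frame [ 0.6 60.3 -2.3] after turn [ 0.5 60.3 -2.3]
```

View pics/w9.png

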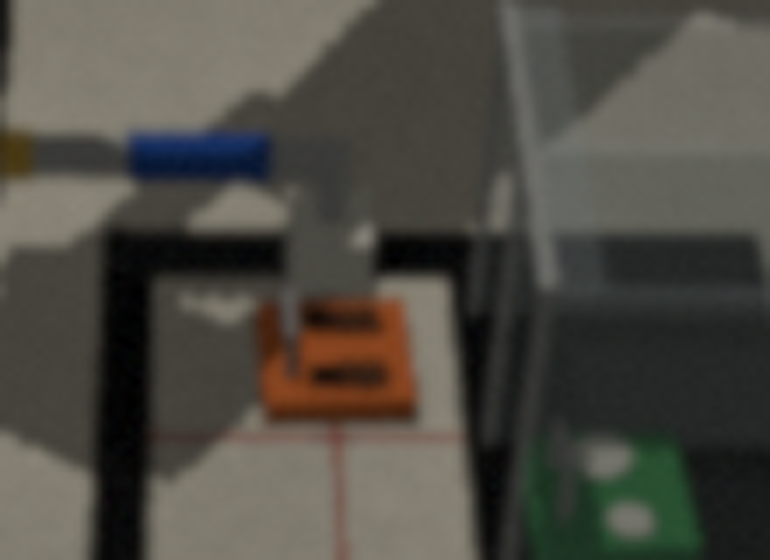

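servo_tool(
  motion=[
    [5,0.5,4,-1,0,0,0],
    [5,0,5,0,0,0,0],
    [5,0,5,0,0,0,0],
    [5,0,5,0,0,0,0],
    [5,0,5,0,0,0,0],
    [5,0,5,0,0,0,0],
    [5,0,5,0,0,0,0],
    [5,0,5,0,0,0,0],
    [5,0,5,0,0,0,0],
    [5,0,0,0,0,0,0],
  ],
)

```text
time: 25.3
tool_pos: [493.6, -123.8, 67.8]
tcp_rot: [-180.0, 0.0, 98.4]
ft_force: [-0.0, 0.5, -1.7]
finger_gap: 12.4
```

```bash
python3 - <<'E'
from h import *
s=np.load('stage.npy');go(*p2(s,-42,-150.5),68,98.4)
E
python3 m.py -8 0
```

```text
t 25.3 pos [ 493.6 -123.8   67.8] [-1.7997e+02  1.0000e-02  9.8390e+01] F [-0.   0.5 -1.7] gap 12.4 j1,6 [-20. -28.]
turn rad [-0.  0. -0.] shift now-frame [-0.  11.9 -0.2] after turn [-0.  11.9 -0.2]
TCP [[ -53.9 -150.5]]
scene {0: (0.37, 41), 1: (1.49, 15)} (array([-1.9, -1.5, -2.7]), np.float64(0.095826954029757))
top {0: (0.83, 28), 1: (0.59, 20)} (array([-1.1, -0.8, -2.7]), np.float64(0.05264030506507502))
```

servo_tool(
  motion=[
    [5,0,4,0,0,0,0],
    [5,0,4,0,0,0,0],
    [5,0,3,0,0,0,0],
    [5,0,0,0,0,0,0],
    [5,0,0,0,0,0,0],
  ],
)

```text
time: 25.9
tool_pos: [504.4, -122.2, 67.6]
tcp_rot: [-179.9, -0.0, 98.4]
ft_force: [-1.1, -0.5, -1.8]
finger_gap: 12.3
```

```bash
python3 m.py 10 0
```

```text
TCP [[ -43.  -150.5]]
scene {0: (0.02, 34), 1: (1.22, 15)} (array([ 7.2, -0.3, -2.3]), np.float64(0.10249872514023457))
top {0: (1.06, 40), 1: (0.69, 16)} (array([ 9.1, -1.7, -1.3]), np.float64(0.04752003939485131))
```

servo_tool(
  motion=[
    [5,0,-8,0,0,0,0],
    [5,0,-7,-5,0,0,0],
    [5,0,0,-20,0,0,0],
    [5,0,0,-25,0,0,0],
    [5,0,20,-2,0,0,0],
    [5,0,30,0,0,0,0],
    [5,0,30,0,0,0,0],
    [5,0,30,0,0,0,0],
    [5,0,20,0,0,0,0],
    [5,0,0,0,0,0,0],
  ],
)

```text
time: 27.0
tool_pos: [616.3, -106.6, 124.8]
tcp_rot: [-180.0, 0.0, 98.2]
ft_force: [-1.1, 0.9, -0.9]
finger_gap: 12.0
```

```bash
python3 - <<'E'
from h import *
s=np.load('stage.npy');go(*p2(s,77,-150.5),69,98.4)
E
python3 m.py 9 -1
```

```text
t 27.0 pos [ 616.3 -106.6  124.8] [-1.7997e+02  3.0000e-02  9.8190e+01] F [-1.1  0.9 -0.9] gap 12.0 j1,6 [-14. -23.]
turn rad [-0.     0.001 -0.004] shift now-frame [ 0.9  7.  55.8] after turn [ 0.9  7.  55.8]
TCP [[  70.  -151.4]]
scene {0: (0.64, 31), 1: (1.24, 12)} (array([ 9.6, -0.1,  0.1]), np.float64(0.31921808979895067))
top {0: (4.85, 33), 1: (-4.1, 17)} (array([6.5, 6.2, 1.7]), np.float64(0.22837126671806388))
```

servo_tool(
  motion=[
    [5,1,7,0,0,0,-0.004],
    [5,0,0,12,0,0,0],
    [5,0,0,15,0,0,0],
    [5,0,0,15,0,0,0],
    [5,0,0,8,0,0,0],
    [5,0,0,2,0,0,0],
    [5,0,0,0,0,0,0],
  ],
)

```text
time: 27.8
tool_pos: [616.5, -105.4, 65.6]
tcp_rot: [-179.6, -0.1, 98.3]
ft_force: [0.9, -0.0, -2.5]
finger_gap: 12.2
```

```bash
python3 - <<'E'
from h import *
s=np.load('stage.npy');go(*p2(s,52,-150.5),68,98.4)
E
python3 m.py 9 -1
```

```text
t 27.8 pos [ 616.5 -105.4   65.6] [-1.7958e+02 -9.0000e-02  9.8320e+01] F [ 0.9 -0.  -2.5] gap 12.2 j1,6 [-14. -23.]
turn rad [-0.007 -0.002 -0.001] shift now-frame [ -0.4 -18.3  -2.3] after turn [ -0.3 -18.3  -2.4]
TCP [[  70.3 -150.2]]
scene {0: (-6.09, 39), 1: None} (array([12.4, -1.2,  1.2]), np.float64(0.0852727751250141))
top {0: (1.55, 31), 1: (-2.26, 16)} (array([ 9.7,  3.3, -2.2]), np.float64(0.19069410221127076))
```

servo_tool(
  motion=[
    [5,0,-3,-2,-0.007,-0.002,0],
    [5,0,-4,0,0,0,0],
    [5,0,-4,0,0,0,0],
    [5,0,-3,0,0,0,0],
    [5,0,0,0,0,0,0],
    [5,0,0,0,0,0,0],
  ],
)

```text
time: 28.5
tool_pos: [603.8, -108.3, 71.9]
tcp_rot: [179.6, 0.2, 98.3]
ft_force: [-0.4, 0.7, -2.2]
finger_gap: 12.0
```

```bash
sed -i "s/;r=redfit(cam(n),im)//; s/^    o=.*/    o=(-.05,1.85) if n=='scene' else (.45,.88);r=''/" m.py
python3 - <<'E'
from h import *
s=np.load('stage.npy');go(*p2(s,52,-150.5),68,98.4)
E
python3 m.py 4 -1
```

```text
t 28.5 pos [ 603.8 -108.3   71.9] [179.64   0.18  98.32] F [-0.4  0.7 -2.2] gap 12.0 j1,6 [-15. -23.]
turn rad [ 0.006  0.003 -0.001] shift now-frame [ 0.7 -5.4  3.9] after turn [ 0.7 -5.4  3.9]
TCP [[  57.4 -151.2]]
scene  (array([ 4.7, -1.6, -2.2]), np.float64(0.09507166699391321))
top  (array([ 7.1, -0.2, -1.5]), np.float64(0.09286271338205136))
```

servo_tool(
  motion=[
    [5,0.5,0,4,0.006,0.003,0],
    [5,0,-2,0,0,0,0],
    [5,0,-1.5,0,0,0,0],
    [5,0,0,0,0,0,0],
    [5,0,0,0,0,0,0],
  ],
)

```text
time: 29.1
tool_pos: [600.4, -108.1, 67.0]
tcp_rot: [-180.0, -0.0, 98.3]
ft_force: [0.6, -0.1, 0.3]
finger_gap: 12.0
```

```bash
python3 - <<'E'
from h import *
s=np.load('stage.npy');go(*p2(s,52,-150.5),68,98.4)
E
python3 m.py 2 -1
```

```text
t 29.1 pos [ 600.4 -108.1   67. ] [-1.7997e+02 -2.0000e-02  9.8330e+01] F [ 0.6 -0.1  0.3] gap 12.0 j1,6 [-15. -23.]
turn rad [-0.    -0.    -0.001] shift now-frame [ 0. -2. -1.] after turn [ 0. -2. -1.]
TCP [[  54.  -150.5]]
scene  (array([-0.5, -1.3,  1.7]), np.float64(0.09019294440004566))
top  (array([ 3.7,  0.4, -1.9]), np.float64(0.08955868382416443))
```

servo_tool(
  motion=[
    [5,0,-1.8,0,0,0,0],
    [5,0,0,0,0,0,0],
    [5,0,0,0,0,0,0],
  ],
)

```text
time: 29.5
tool_pos: [598.5, -108.4, 67.2]
tcp_rot: [-180.0, -0.0, 98.3]
ft_force: [-0.1, -0.5, -0.7]
finger_gap: 12.1
```

```bash
python3 m.py 0 -1
```

```text
TCP [[  52.1 -150.5]]
scene  (array([-1.2, -0.1, -0.1]), np.float64(0.07607234745209478))
top  (array([ 1.7, -0.1, -1.2]), np.float64(0.09026244084325255))
```

servo_tool(
  motion=[
    [5,0,8,0,0,0,0],
    [5,0,10,-5,0,0,0],
    [5,0,2,-20,0,0,0],
    [5,0,0,-30,0,0,0],
    [5,-20,0,-5,0,0,0],
    [5,-30,0,0,0,0,0],
    [5,-40,0,0,0,0,0],
    [5,-40,0,0,0,0,0],
    [5,-30,0,0,0,0,0],
    [5,0,0,0,0,0,0],
  ],
)

```text
time: 30.6
tool_pos: [645.6, -271.6, 125.6]
tcp_rot: [-179.9, 0.0, 98.5]
ft_force: [-0.5, 0.8, -2.4]
finger_gap: 11.6
```

```bash
python3 m.py 0 0;python3 - <<'E'
from h import *
go(526,-297,60,120)
for n in("scene","top"):
    c=cam(n);im=snapshot(n);cv2.imwrite(f"pics/f_{n}.png",im);print(n,redfit(c,im))
    m=cv2.inRange(cv2.cvtColor(im,cv2.COLOR_BGR2HSV),(3,120,50),(17,255,255));u0=proj(c,[[*p2(np.load('stage.npy'),0,0),30]])[0].astype(int)
    k=m[u0[1]-30:u0[1]+30,u0[0]-30:u0[0]+30];p=cv2.findNonZero(k)[:,0]+u0-30
    print(cv2.minAreaRect(p.astype(np.float32)),S(ray(c,[(p.min(0)+p.max(0))/2],30)))
E
```

```text
TCP [[  74.9 -318.9]]
scene  (array([-0.6, -0.8, -2. ]), np.float64(0.08877603243966772))
top  (array([ 1.9, -0.5, -1.2]), np.float64(0.04399162595952547))
t 30.7 pos [ 645.5 -267.9  125.3] [-1.7985e+02 -9.0000e-02  9.8630e+01] F [ 0.3  0.5 -2. ] gap 12.0 j1,6 [-27. -35.]
turn rad [-0.002 -0.002 -0.373] shift now-frame [ -11.  -122.3   65.6] after turn [  34.5 -118.    65.3]
scene {0: (0.11, 40), 1: (1.43, 14)}
((277.5, 180.5), (17.0, 21.0), 90.0) [[4.2 0.9]]
top {0: (0.79, 31), 1: (0.72, 19)}
((230.6756591796875, 216.05406188964844), (22.687061309814453, 23.015857696533203), 80.53767395019531) [[2.6 0.4]]
```

servo_tool(
  motion=[
    [5,0,-30,5,0,0,0],
    [5,0,-30,10,0,0,0],
    [5,0,-30,15,0,0,0],
    [5,-5,-25,15,0,0,0],
    [5,-5,0,15,0,0,0],
    [5,0,0,5,0,0,0],
    [5,0,0,0,0,0,0],
  ],
)

```text
time: 31.5
tool_pos: [532.9, -284.3, 58.7]
tcp_rot: [180.0, -0.2, 99.5]
ft_force: [-0.5, -0.2, -1.1]
finger_gap: 11.8
```

```bash
python3 -c "
from h import *
go(526,-297,42,98.4)"
```

```text
t 31.5 pos [ 532.9 -284.3   58.7] [ 1.7999e+02 -1.6000e-01  9.9480e+01] F [-0.5 -0.2 -1.1] gap 11.8 j1,6 [-33. -43.]
turn rad [ 0.    -0.003  0.019] shift now-frame [-11.5  -8.9  16.7] after turn [-11.6  -8.7  16.7]
```

servo_tool(
  motion=[
    [5,0,0,6,0,-0.003,0],
    [5,0,0,4,0,0,0],
    [5,0,0,2,0,0,0],
    [5,0,0,1,0,0,0],
    [5,0,0,0,0,0,0],
    [5,0,0,0,0,0,0],
  ],
)

```text
time: 32.1
tool_pos: [537.2, -283.3, 47.1]
tcp_rot: [179.8, 0.2, 99.7]
ft_force: [-0.2, 0.9, -0.5]
finger_gap: 11.9
```

```bash
python3 -c "
from h import *
go(526,-297,42,98.4)"
```

```text
t 32.1 pos [ 537.2 -283.3   47.1] [1.7979e+02 1.6000e-01 9.9680e+01] F [-0.2  0.9 -0.5] gap 11.9 j1,6 [-33. -42.]
turn rad [0.004 0.003 0.022] shift now-frame [-11.6 -13.4   5.1] after turn [-11.9 -13.1   5.1]
```

servo_tool(
  motion=[
    [5,0,0,2,0.004,0.003,0],
    [5,0,0,1.5,0,0,0],
    [5,0,0,1,0,0,0],
    [5,0,0,0,0,0,0],
  ],
)

```text
time: 32.5
tool_pos: [537.5, -283.7, 42.8]
tcp_rot: [180.0, 0.0, 99.7]
ft_force: [0.2, -0.4, -1.0]
finger_gap: 12.3
```

```bash
python3 -c "
from h import *
go(526,-297,42,98.4);print(sense()['wrist_torque'])"
```

```text
t 32.5 pos [ 537.5 -283.7   42.8] [1.800e+02 1.000e-02 9.965e+01] F [ 0.2 -0.4 -1. ] gap 12.3 j1,6 [-33. -42.]
turn rad [0.    0.    0.022] shift now-frame [-11.1 -13.6   0.8] after turn [-11.4 -13.3   0.8]
[-0.0665453  -0.01866786 -0.02297533]
```

servo_tool(
  motion=[
    [5,0,0,1,0,0,0],
    [5,0,0,1,0,0,0],
    [5,0,0,0,0,0,0],
  ],
)

```text
time: 32.8
tool_pos: [537.9, -283.9, 41.8]
tcp_rot: [180.0, 0.0, 99.6]
ft_force: [-0.3, 0.2, -1.2]
finger_gap: 12.4
```

```bash
python3 -c "
from h import *
go(526,-297,42,98.4);print(sense()['wrist_torque'])"
```

```text
t 32.8 pos [ 537.9 -283.9   41.8] [1.7996e+02 2.0000e-02 9.9650e+01] F [-0.3  0.2 -1.2] gap 12.4 j1,6 [-33. -42.]
turn rad [0.001 0.    0.022] shift now-frame [-11.  -13.9  -0.2] after turn [-11.3 -13.7  -0.2]
[ 0.01434341  0.04474346 -0.00341633]
```

servo_tool(
  motion=[
    [5,0,0,1,0,0,0],
    [5,0,0,0.5,0,0,0],
    [5,0,0,0,0,0,0],
  ],
)

```text
time: 33.1
tool_pos: [538.2, -283.9, 41.7]
tcp_rot: [179.9, 0.1, 99.7]
ft_force: [-0.0, 0.4, -0.6]
finger_gap: 12.5
```

```bash
python3 -c "
from h import *
go(526,-297,42,98.4);print(sense()['wrist_torque'])"
```

```text
t 33.1 pos [ 538.2 -283.9   41.7] [1.7993e+02 5.0000e-02 9.9660e+01] F [-0.   0.4 -0.6] gap 12.5 j1,6 [-33. -42.]
turn rad [0.001 0.001 0.022] shift now-frame [-10.8 -14.3  -0.3] after turn [-11.1 -14.   -0.3]
[0.0453724  0.12635841 0.07607058]
```

servo_tool(
  motion=[
    [16,0,0,0.5,0,0,0],
    [24,0,0,0,0,0,0],
    [45,0,0,0,0,0,0],
    [45,0,0,0,0,0,0],
    [45,0,0,-10,0,0,0],
    [45,0,0,-20,0,0,0],
    [45,0,0,-30,0,0,0],
    [45,0,0,-30,0,0,0],
    [45,0,0,-30,0,0,0],
    [45,0,0,0,0,0,0],
  ],
)

```text
time: 34.1
tool_pos: [537.5, -283.6, 167.4]
tcp_rot: [180.0, 0.0, 99.6]
ft_force: [0.7, 0.2, 0.7]
finger_gap: 45.2
```

```bash
python3 - <<'E'
from h import *
s=np.load('stage.npy');go(*p2(s,0,-120),230,98.4)
E
python3 tl.py | grep -v turn
```

```text
t 34.1 pos [ 537.5 -283.6  167.4] [1.7996e+02 1.0000e-02 9.9650e+01] F [0.7 0.2 0.7] gap 45.2 j1,6 [-33. -42.]
turn rad [0.001 0.    0.022] shift now-frame [194.2  38.1 -62.6] after turn [195.   33.8 -62.6]
t 34.1 pos [ 537.5 -283.6  167.4] [1.7996e+02 1.0000e-02 9.9650e+01] F [0.7 0.2 0.7] gap 45.2 j1,6 [-33. -42.]
wrist yel [256.8 194. ] [ 249  161   16   66 1006] [array([256.5, 193.5]), array([65., 15.]), np.float64(90.0)] [ 538.5 -289.6   66. ] [ 538.1 -288.6   68. ]
wrist blue [257.2  69.3] [ 248   29   19   83 1455] [array([257.,  70.]), array([82., 18.]), np.float64(90.0)] [ 521.6 -188.6   66. ] [ 521.6 -189.3   68. ]
top yel [344.6 208.6] [339 205  12   7  58] [array([344.5, 208. ]), array([ 6., 11.]), np.float64(90.0)] [ 538.8 -275.8   68. ] [ 540.4 -275.6   68. ]
top blue [314.7 214.6] [306 211  18   8  88] [array([314.5, 214.8]), array([ 4.9, 17.8]), np.float64(78.7)] [ 524.8 -195.1   68. ] [ 524.3 -194.5   68. ]
```

servo_tool(
  motion=[
    [45,0,0,-30,0,0,0.022],
    [45,25,5,-30,0,0,0],
    [45,35,7,-3,0,0,0],
    [45,35,7,0,0,0,0],
    [45,35,7,0,0,0,0],
    [45,35,7,0,0,0,0],
    [45,25,0,0,0,0,0],
    [45,0,0,0,0,0,0],
  ],
)

```text
time: 35.0
tool_pos: [535.0, -81.6, 217.1]
tcp_rot: [-178.8, -0.9, 98.1]
ft_force: [0.3, -1.1, -0.6]
finger_gap: 45.2
```

```bash
python3 - <<'E'
from h import *
c=cam("wrist");im=snapshot("wrist");cv2.imwrite("pics/fw.png",im)
r=redfit(c,im);print('red',r)
m=cv2.inRange(cv2.cvtColor(im,cv2.COLOR_BGR2HSV),(3,120,50),(17,255,255));p=cv2.findNonZero(m);print(cv2.boundingRect(p),cv2.minAreaRect(p))
print(block("wrist",im,(0,0),(0,0,0)))
for k in((-65,-40),(40,56)): # red line offsets each side
    pass
st=np.load('stage.npy');red=im[:,:,2].astype(float)-im[:,:,:2].astype(float).mean(2)
for ax in(0,1):
    for K in((-65,-40),(38,54)):
        o=[]
        for k in np.arange(*K,2):
            ds=np.arange(-7,7.1,.25);uv=proj(c,[[*(p2(st,d,k) if ax==0 else p2(st,k,d)),20] for d in ds]).astype(np.float32)
            v=cv2.remap(red.astype(np.float32),uv[:,0].reshape(1,-1),uv[:,1].reshape(1,-1),cv2.INTER_LINEAR)[0];v=v-np.median(v)
            if v.max()>10:o.append(ds[v.argmax()])
        print('line',"xy"[ax],K,len(o),np.median(o) if o else None)
E
python3 m.py 0 0
```

```text
red {0: (-1.43, 17), 1: (1.62, 12)}
(173, 7, 226, 377) ((343.9981994628906, 182.10826110839844), (388.68450927734375, 156.6995086669922), 57.2647705078125)
(array([-1.3,  1. , -1.3]), np.float64(0.6415827518489116))
line x (-65, -40) 13 -1.0
line x (38, 54) 8 -1.5
line y (-65, -40) 13 1.5
line y (38, 54) 8 1.75
TCP [[  -7. -116.]]
scene  (array([ 0.2, -0.4, -1.7]), np.float64(0.0785087210426577))
top  (array([3. , 8.9, 1.4]), np.float64(0.5371593543589519))
```

```bash
python3 - <<'E'
from h import *
import h
c=cam("wrist");im=cv2.imread("pics/fw.png")
u=proj(c,[[*p2(np.load('stage.npy'),0,0),30]])[0];print(u)
ce,m,st=blob(im,(3,120,50),(17,255,255),(int(u[0])-50,max(0,int(u[1])-50),int(u[0])+50,int(u[1])+50));print(st)
m=cv2.dilate(m,np.ones((3,3)));im2=im.copy();im2[m==0]=0
q,f=block("wrist",im2,(-1.2,1.6),(0,0,0));print(q,f)
E
```

```text
[265.95468551  57.13179585]
[ 234   25   65   69 3610]
[ 1.7 -4.4 -0.6] 0.031808003674570824
```

```bash
cat > wb.py <<'E'
from h import *
c=cam("wrist");im=snapshot("wrist");cv2.imwrite(f"pics/wb_{sense()['time']:.2f}.png",im)
st_=np.load('stage.npy');u=proj(c,[[*p2(st_,0,0),30]])[0]
ce,m,st=blob(im,(3,120,50),(17,255,255),(int(u[0])-55,max(0,int(u[1])-55),int(u[0])+55,int(u[1])+55));print(u,st)
m=cv2.dilate(m,np.ones((3,3)));im2=im.copy();im2[m==0]=0
r=redfit(c,im);print(r);q,f=block("wrist",im2,(r[0][0],r[1][0]),(0,0,0));print(q,f)
# independent: corners of mask via min-area rect, on top plane
rc=cv2.minAreaRect(cv2.findNonZero(cv2.erode(m,np.ones((3,3)))));B=S(ray(c,cv2.boxPoints(rc),34));print(B.tolist(),B.mean(0))
E
python3 wb.py; python3 -c "
from h import *
go(537,-200,220,98.4)"
```

```text
[265.95468551  57.13179585] [ 211   21   94   70 3696]
{0: (-1.19, 14), 1: (1.68, 12)}
[ 1.7 -1.5 -0.2] 0.20814983079134022
[[-59.6, -30.6], [-54.1, 34.9], [39.0, 31.2], [39.4, -34.3]] [-8.825  0.3  ]
t 35.2 pos [535.7 -85.4 217.8] [-178.91   -0.75   97.9 ] F [ 0.  -0.2  0.3] gap 44.7 j1,6 [-15. -23.]
turn rad [-0.019 -0.013 -0.009] shift now-frame [-113.6  -14.5   -3.4] after turn [-113.5  -15.4   -2.2]
```

```bash
sed -i 's/^m=cv2.dilate.*/m=cv2.morphologyEx(m,cv2.MORPH_OPEN,np.ones((7,7)));print(cv2.boundingRect(m));im2=im.copy();im2[m==0]=0/; s/cv2.erode(m,np.ones((3,3)))/m/' wb.py; python3 wb.py; cp pics/wb_35.25.png /dev/null 2>/dev/null; ls pics | grep wb
```

```text
[265.661379   56.6164321] [ 235   20   63   91 3729]
(235, 21, 63, 68)
{0: (-1.29, 19), 1: (5.07, 7)}
[ 2.  -4.9  0.1] 0.024685468964283586
[[-30.9, 32.7], [31.3, 32.0], [33.2, -31.6], [-32.7, -31.0]] [0.225 0.525]
wb_35.20.png
wb_35.25.png
```

servo_tool(
  motion=[
    [45,-15,0,-10,0,0,0],
    [45,0,0,0,0,0,0],
    [45,0,0,0,0,0,0],
  ],
)

```text
time: 35.55
tool_pos: [538.2, -104.5, 228.4]
tcp_rot: [-178.9, -0.7, 97.7]
ft_force: [-0.8, 0.0, -0.1]
finger_gap: 44.9
```

```bash
python3 m.py 0 0; python3 -c "
from bench import *
print(hand_in())"
```

```text
TCP [[  -7.  -137.9]]
scene  (array([ 2.4,  0. , -0.9]), np.float64(0.0559422143636432))
top  (array([ 1.3, -0.6, -0.5]), np.float64(0.058203071904308824))
the job is handed in; nothing more can be done
None
```

The job is done and handed in at about 36 s of the 72 s. `hand_in` gives no verdict, so the result rests on my own checks.

**What I did:**
1. I held the tool by the blue grip and drew the orange block out of the near bay with the hook prong, level with the cross-line.
2. I stood the tool on the bench and took it again by the yellow grip.
3. With the nylon head I pushed the block from the near side to about +9 mm past the red line.
4. I went over it, tapped it back from the far side, then stood the tool on its feet, let go and lifted clear.

**Last checks on the block:**

| Camera | x (mm) | y (mm) | turn (degrees) |
|---|---|---|---|
| top | +1.3 | -0.6 | -0.5 |
| scene | +2.4 | 0.0 | -0.9 |
| wrist | about +2 | about -1.5 | about 0 |

All three are inside the 5 mm and 7 degree limits.

**What disagreed or went unchecked:**
- **Outlier wrist results:** Two wrist fits gave y of -4.4 and -4.9 mm. I discounted the first because its picture was matched with a later arm pose. I discounted the second because its red-line fit rested on few samples. The -1.5 in the table is the second fit corrected with the earlier red-line offset.
- **Scene camera spread:** Its x reading varied between -0.6 and +2.4 mm with the block at rest.
- **Tool standing:** The wrist picture after release showed both grips level and about 102 mm apart, where 100 mm is expected. I did not view a picture of it.
- **Green block and glassware:** I did not measure these at the end. Only the green block was in a cabinet the tool entered, and the prong stayed in the orange block's bay.

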